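# Set out the hanging candle cups on the tray without the flowers

### The arm

A 7-joint arm with a two-finger parallel gripper is mounted at the origin on the work surface. World frame = base frame: x ahead of the robot, y to its left, z up, the work surface at z = 0. Lengths are in m, angles in rad, forces in N, time in s.
With the tool pointing down it reaches from about 0.4 to 0.925 m from the base axis. Payload 5.6 kg.
Tool frame: the origin (TCP) lies midway between the tips of the shut fingers; the grasp point (between the pads) lies bot.hold_point_z behind it (bot.hold_point_z is the distance from the TCP to the grasp point, in m); x points along the fingers, z is the direction in which the jaws open and shut, and the axes are right-handed (so a half turn about x gives the same grasp; the last joint's range is limited). The gripper opens to 85 mm and grips with 20 to 120 N. Pads are 22 mm wide; open, the fingers measure 114 mm over their backs; the gripper's body (76 mm by 85 mm) begins 54 mm behind the grasp point. The pads swing forward as they close: fully open they stand 13 mm farther back than shut.
Start: joints at [1.098, 0.468, -0.012, 1.603, 0.006, 1.071, -0.056], TCP at [0.271, -0.591, 0.231] pointing down, gripper open.
Joint ranges: [-2.53, 2.53], [-0.31, 2.02], [-1.57, 1.55], [0.28, 2.44], [-1.29, 4.43], [0.15, 1.84], [-2.92, 2.92]. Speed limits (rad/s): [2.57, 2.57, 3.14, 3.14, 3.14, 3.14, 3.14].

### API

Orientations are given as [roll, pitch, yaw] about the fixed x, y, z axes, in that order (R = Rz(yaw) Ry(pitch) Rx(roll)).
In Python, from station import bot gives the robot as it stands. The module is installed in compiled form; this text tells all that it offers.
- The arm moves only by the tool play_rows, never from a script. Its argument "rows" is a list of rows, each an object with "xyz": the shift along the tool's x, y, z in mm, a list of three; "twist": the turn, a rotation vector about the tool's x, y, z in degrees, a list of three; "gripper": the opening in per cent of the stroke, from 0 (shut) to 100 (fully open). A call has 1 to 20 rows; each row shifts and turns the pose as measured when the row begins, along the tool's axes as they then stand; what a row does not reach is not made up. A row lasts 1/10 s, in which the tool goes at most 50 mm and 8.59 degrees, less where a joint would pass 70% of its speed; a pose out of reach is approached as far as the arm can. A call with a gripper value outside its range is refused whole. The fingers move at their own pace and stop on an object; "force" is the grip in N (left out, the last holds). Time passes only in rows, so rows that do not move let the fingers close. It gives the time, the measured TCP pose, the force and the opening at its end, in the units of the state.
- bot.get_state(): the state, without advancing time (a new reading comes with each control period).
- bot.capture(name): name is "scene" or "top"; returns a dict with "pixels" (400x640x3 uint8, red, green, blue), "mtx" (3x3 intrinsics, pixels), "R" (3x3) and "t" (3): a world point X has camera coordinates R X + t. Camera axes: x right, y down, z forward; pixel columns grow to the right and rows downward; lengths in m; the calibration is good to about 2 mm. A picture is of the moment at which its call begins. There is no depth.
- bot.hand_in(): hands the job in, once; it reports no verdict.
Trained networks look in the newest picture that a camera, given by its name, has taken for a name from the list of things; names that differ only in an ending like _2 or _b are one class to them, and where a whole thing is asked for, a point or a joint stands for the part that bears it (a point fixed in the world has none). Each returns a list of dicts, best first, with "conf" (0 to 1); they miss things now and then, are a little off and sometimes report something else, mostly with a low value. They report only what shows in the picture. A call takes as long as a camera call.
- bot.cut_out(camera, query): "pixels" (400x640 bool, what is visible of it).
- bot.pinpoint(camera, query): "at" ([x, y, z] in m, in world coordinates, good to about 4 mm: a listed point, or the origin of a listed thing).
The state is a dict: "t": time; "joint_positions": joint angles; "joint_vel": joint speeds; "effort": joint torques, N m; "tcp_pos": TCP position; "tcp_rot": TCP orientation; "wrist_force": force on the tool from outside, world axes, zero at the start; "wrist_torque": the same for the moment, N m; "finger_gap": finger opening in m.
Only numpy, scipy, OpenCV 4.12 (cv2) and the standard library are available. Lean on these libraries where they do the work, as an engineer would, in place of code of your own. Each camera call takes 0.05 s, during which the arm holds its last target. There are 200 camera calls.

### The job

Set out the candlelight for the evening: unhook every stoneware cup from the hook stand, lifting it clear over the hook's tip rather than tearing at the hook, and stand the cups upright on the floor of whichever tray does not have the vase of dried flowers on it. Put one pillar candle upright and fully down into each cup (a candle too many stays out of the cups), and leave the vase, the tin, the mug and the remote control where they are.

Things in the scene. Friction and masses are not known exactly. Their poses are not given: they have to be found in the camera images.
- stand: Fixed wooden stand, 450 mm wide along its y, feet 140 deep. Origin: middle of its base; its -x side faces the robot. Hooks at its y -130, 0, 130 mm point to its -x. A hanging cup has the stand's yaw, its origin near x -70 mm, 122 mm above the table, tilted some 0.05 rad, its foot leaning on a thin rest bar. Posts at y +-215 are 204 mm high; nothing is higher.
- stand_tip (a point): Top of the middle hook's upturned tip, 200 mm above the table; the other two are alike, 130 mm to either side. Flat steel hooks, 22 mm wide, 6 thick; the hook's floor is 38 mm below the tip, so a cup must rise more than 38 mm (45 to 60 is good) before it can be drawn off to the stand's -x, by 50 mm or more.
- holder1: White dotted stoneware cup, 68 mm across, 50 high, wall 3, inner floor 5 above its underside; two or three exist (absent: None), each hung on a hook. Origin: centre of underside, z up. On its +x side a rigid loop of 6 mm wire 40 above the underside: arms at y +-19 out to a crossbar at x 53; the hook tip stands in the loop. Grip the rim from above, a finger on each y side, 20 to 33 deep.
- holder2: White dotted stoneware cup, 68 mm across, 50 high, wall 3, inner floor 5 above its underside; two or three exist (absent: None), each hung on a hook. Origin: centre of underside, z up. On its +x side a rigid loop of 6 mm wire 40 above the underside: arms at y +-19 out to a crossbar at x 53; the hook tip stands in the loop. Grip the rim from above, a finger on each y side, 20 to 33 deep.
- holder3: White dotted stoneware cup, 68 mm across, 50 high, wall 3, inner floor 5 above its underside; two or three exist (absent: None), each hung on a hook. Origin: centre of underside, z up. On its +x side a rigid loop of 6 mm wire 40 above the underside: arms at y +-19 out to a crossbar at x 53; the hook tip stands in the loop. Grip the rim from above, a finger on each y side, 20 to 33 deep.
- candle1: Off-white pillar candle on a heavy brass foot, one rigid piece, 78 mm high: foot 52 mm across and 12 high, above it the candle, 44 mm across (plus an 8 mm wick, only seen); 0.3 kg, centre of mass 18 mm up. Stands on the table before the stand. Origin: centre of its underside, z up. All three are alike and always there. Grip its top 25 mm, so that the fingers stay above a cup's rim.
- candle2: Off-white pillar candle on a heavy brass foot, one rigid piece, 78 mm high: foot 52 mm across and 12 high, above it the candle, 44 mm across (plus an 8 mm wick, only seen); 0.3 kg, centre of mass 18 mm up. Stands on the table before the stand. Origin: centre of its underside, z up. All three are alike and always there. Grip its top 25 mm, so that the fingers stay above a cup's rim.
- candle3: Off-white pillar candle on a heavy brass foot, one rigid piece, 78 mm high: foot 52 mm across and 12 high, above it the candle, 44 mm across (plus an 8 mm wick, only seen); 0.3 kg, centre of mass 18 mm up. Stands on the table before the stand. Origin: centre of its underside, z up. All three are alike and always there. Grip its top 25 mm, so that the fingers stay above a cup's rim.
- tray_left: The tray on the robot's left (+y), fixed: square, wooden, woven cork-coloured rim, 250 by 250 mm outside, 236 inside, floor top 6 and rim top 20 above the table. Origin: centre of its underside, x and y along its sides. The vase or the tin stands in its corner nearest the robot and farthest from the table's middle; three quarters are free.
- tray_right: The tray on the robot's right (-y), fixed: square, wooden, woven cork-coloured rim, 250 by 250 mm outside, 236 inside, floor top 6 and rim top 20 above the table. Origin: centre of its underside, x and y along its sides. The vase or the tin stands in its corner nearest the robot and farthest from the table's middle; three quarters are free.
- vase: Clear glass vase, 76 mm across the foot narrowing to a 44 mm lip, 115 mm high, with white dried flowers to about 210 mm; stands in a corner of one of the trays. Origin: centre of its underside. To be left alone.
- tin: Closed round aluminium tin, 62 mm diameter, 44 mm high, in a corner of the tray that has no vase. Origin: centre of its underside. To be left alone.
- mug: Blue mug with a handle, 76 mm diameter, 80 mm high, standing under the hook stand, handle to the back. Origin: centre of its underside. To be left alone.
- remote: Black remote control, 45 by 160 by 20 mm, lying under the hanging cups. Origin: centre of its underside. To be left alone.

How it is judged:
On the way:
1. every cup is off its hook and stands upright on the tray that has no vase (((horizontal distance between vase and tray_right below 0.2 m and (x of holder1 in the frame of tray_left between -0.095 and 0.095 m and y of holder1 in the frame of tray_left between -0.095 and 0.095 m and z of holder1 in the frame of tray_left between 0 and 0.012 m and angle between holder1's own z axis and vertical below 0.15 rad) and (x of holder2 in the frame of tray_left between -0.095 and 0.095 m and y of holder2 in the frame of tray_left between -0.095 and 0.095 m and z of holder2 in the frame of tray_left between 0 and 0.012 m and angle between holder2's own z axis and vertical below 0.15 rad) and (x of holder3 in the frame of tray_left between -0.095 and 0.095 m and y of holder3 in the frame of tray_left between -0.095 and 0.095 m and z of holder3 in the frame of tray_left between 0 and 0.012 m and angle between holder3's own z axis and vertical below 0.15 rad)) or (horizontal distance between vase and tray_left below 0.2 m and (x of holder1 in the frame of tray_right between -0.095 and 0.095 m and y of holder1 in the frame of tray_right between -0.095 and 0.095 m and z of holder1 in the frame of tray_right between 0 and 0.012 m and angle between holder1's own z axis and vertical below 0.15 rad) and (x of holder2 in the frame of tray_right between -0.095 and 0.095 m and y of holder2 in the frame of tray_right between -0.095 and 0.095 m and z of holder2 in the frame of tray_right between 0 and 0.012 m and angle between holder2's own z axis and vertical below 0.15 rad) and (x of holder3 in the frame of tray_right between -0.095 and 0.095 m and y of holder3 in the frame of tray_right between -0.095 and 0.095 m and z of holder3 in the frame of tray_right between 0 and 0.012 m and angle between holder3's own z axis and vertical below 0.15 rad)))), for 0.2 s.
At the end, for the whole second after the job is handed in: Every cup stands upright (0.15 rad), underside 0 to 12 mm above the table and centre within 95 mm of the middle (both sides) of the tray without the vase; in each a candle, upright (0.2 rad), foot within 12 mm of the cup's underside, within 12 mm of its axis (((horizontal distance between vase and tray_right below 0.2 m and (x of holder1 in the frame of tray_left between -0.095 and 0.095 m and y of holder1 in the frame of tray_left between -0.095 and 0.095 m and z of holder1 in the frame of tray_left between 0 and 0.012 m and angle between holder1's own z axis and vertical below 0.15 rad) and (x of holder2 in the frame of tray_left between -0.095 and 0.095 m and y of holder2 in the frame of tray_left between -0.095 and 0.095 m and z of holder2 in the frame of tray_left between 0 and 0.012 m and angle between holder2's own z axis and vertical below 0.15 rad) and (x of holder3 in the frame of tray_left between -0.095 and 0.095 m and y of holder3 in the frame of tray_left between -0.095 and 0.095 m and z of holder3 in the frame of tray_left between 0 and 0.012 m and angle between holder3's own z axis and vertical below 0.15 rad) and ((horizontal distance between candle1 and holder1 below 0.012 m and z of candle1 in the frame of holder1 between -0.002 and 0.012 m and angle between candle1's own z axis and vertical below 0.2 rad) or (horizontal distance between candle2 and holder1 below 0.012 m and z of candle2 in the frame of holder1 between -0.002 and 0.012 m and angle between candle2's own z axis and vertical below 0.2 rad) or (horizontal distance between candle3 and holder1 below 0.012 m and z of candle3 in the frame of holder1 between -0.002 and 0.012 m and angle between candle3's own z axis and vertical below 0.2 rad)) and ((horizontal distance between candle1 and holder2 below 0.012 m and z of candle1 in the frame of holder2 between -0.002 and 0.012 m and angle between candle1's own z axis and vertical below 0.2 rad) or (horizontal distance between candle2 and holder2 below 0.012 m and z of candle2 in the frame of holder2 between -0.002 and 0.012 m and angle between candle2's own z axis and vertical below 0.2 rad) or (horizontal distance between candle3 and holder2 below 0.012 m and z of candle3 in the frame of holder2 between -0.002 and 0.012 m and angle between candle3's own z axis and vertical below 0.2 rad)) and ((horizontal distance between candle1 and holder3 below 0.012 m and z of candle1 in the frame of holder3 between -0.002 and 0.012 m and angle between candle1's own z axis and vertical below 0.2 rad) or (horizontal distance between candle2 and holder3 below 0.012 m and z of candle2 in the frame of holder3 between -0.002 and 0.012 m and angle between candle2's own z axis and vertical below 0.2 rad) or (horizontal distance between candle3 and holder3 below 0.012 m and z of candle3 in the frame of holder3 between -0.002 and 0.012 m and angle between candle3's own z axis and vertical below 0.2 rad))) or (horizontal distance between vase and tray_left below 0.2 m and (x of holder1 in the frame of tray_right between -0.095 and 0.095 m and y of holder1 in the frame of tray_right between -0.095 and 0.095 m and z of holder1 in the frame of tray_right between 0 and 0.012 m and angle between holder1's own z axis and vertical below 0.15 rad) and (x of holder2 in the frame of tray_right between -0.095 and 0.095 m and y of holder2 in the frame of tray_right between -0.095 and 0.095 m and z of holder2 in the frame of tray_right between 0 and 0.012 m and angle between holder2's own z axis and vertical below 0.15 rad) and (x of holder3 in the frame of tray_right between -0.095 and 0.095 m and y of holder3 in the frame of tray_right between -0.095 and 0.095 m and z of holder3 in the frame of tray_right between 0 and 0.012 m and angle between holder3's own z axis and vertical below 0.15 rad) and ((horizontal distance between candle1 and holder1 below 0.012 m and z of candle1 in the frame of holder1 between -0.002 and 0.012 m and angle between candle1's own z axis and vertical below 0.2 rad) or (horizontal distance between candle2 and holder1 below 0.012 m and z of candle2 in the frame of holder1 between -0.002 and 0.012 m and angle between candle2's own z axis and vertical below 0.2 rad) or (horizontal distance between candle3 and holder1 below 0.012 m and z of candle3 in the frame of holder1 between -0.002 and 0.012 m and angle between candle3's own z axis and vertical below 0.2 rad)) and ((horizontal distance between candle1 and holder2 below 0.012 m and z of candle1 in the frame of holder2 between -0.002 and 0.012 m and angle between candle1's own z axis and vertical below 0.2 rad) or (horizontal distance between candle2 and holder2 below 0.012 m and z of candle2 in the frame of holder2 between -0.002 and 0.012 m and angle between candle2's own z axis and vertical below 0.2 rad) or (horizontal distance between candle3 and holder2 below 0.012 m and z of candle3 in the frame of holder2 between -0.002 and 0.012 m and angle between candle3's own z axis and vertical below 0.2 rad)) and ((horizontal distance between candle1 and holder3 below 0.012 m and z of candle1 in the frame of holder3 between -0.002 and 0.012 m and angle between candle1's own z axis and vertical below 0.2 rad) or (horizontal distance between candle2 and holder3 below 0.012 m and z of candle2 in the frame of holder3 between -0.002 and 0.012 m and angle between candle2's own z axis and vertical below 0.2 rad) or (horizontal distance between candle3 and holder3 below 0.012 m and z of candle3 in the frame of holder3 between -0.002 and 0.012 m and angle between candle3's own z axis and vertical below 0.2 rad))))); the robot touches nothing.
It fails at once if a cup is pulled against the hook stand with more than 60 N (contact force between any of holder1, holder2, holder3 and stand above 60 N).
It fails at once if the vase is tipped by more than 0.35 rad (angle between vase's own z axis and vertical above 0.35 rad).
It fails at once if the vase, the tin, the mug or the remote control is moved by more than 30 mm (distance of any of vase, tin, mug, remote from where it was at the start of the episode above 0.03 m).
Of holder1, holder2, holder3 only 2 to 3 are there at a start; the rules pass over those that are not, and their reading is None.
At some moment in a run one of candle1, candle2, candle3 may be knocked a few centimetres aside while the robot is not near it.
It also fails if it takes over 210 s, if anything falls off the work surface, if the arm or the gripper's body presses on something with over 40 N, if the wrist force passes 120 N, or if a joint passes its speed limit or range.

## Working session

There is one attempt and no reset: what is moved stays moved. The work goes in short steps, Python scripts to look and compute and a tool call to move; the robot and the scene stay as the last step left them, time stands still between calls to the robot, and variables do not carry over. Pictures are saved under pics/ and viewed, about 12 in all and at most 16, crops included, and the job is handed in when it is done.

Besides the shell and the picture viewer there is one more tool, called after "Call:" by a JSON object that holds its "method" and its "body", one argument or row to a line. play_rows: Moves the arm, as the interface text tells. Its arguments: {"type":"object","properties":{"rows":{"type":"array","items":{"type":"object","properties":{"xyz":{"type":"array","items":{"type":"number"}},"twist":{"type":"array","items":{"type":"number"}},"gripper":{"type":"number"}}}},"force":{"type":"number"}},"required":["rows"]}

```bash
mkdir -p pics
cat > h.py <<'E'
import numpy as np, cv2
from station import bot
from scipy.spatial.transform import Rotation as Ro
def snap(cam,name=None):
    c=bot.capture(cam)
    if name: cv2.imwrite(f'pics/{name}.png',c['pixels'][:,:,::-1])
    return c
def proj(c,X):
    p=c['mtx']@(c['R']@np.array(X)+c['t']); return p[:2]/p[2]
def st():
    s=bot.get_state(); R=Ro.from_euler('xyz',s['tcp_rot']).as_matrix()
    return s,R
E
python3 - <<'E'
from h import *
s,R=st(); print(s); print(R.round(3)); print(bot.hold_point_z)
a=snap('scene','s0'); b=snap('top','t0')
for cam in('top','scene'):
    for q in ['stand','stand_tip','holder1','candle1','tray_left','tray_right','vase','tin','mug','remote']:
        print(cam,q,[(np.round(d['at'],3).tolist(),round(d['conf'],2)) for d in bot.pinpoint(cam,q)][:5])
im=np.vstack([cv2.imread('pics/s0.png'),cv2.imread('pics/t0.png')])
cv2.imwrite('pics/both.png',cv2.resize(im,(480,600)))
E
```

```text
{'t': 0.0, 'joint_positions': array([ 1.09797598,  0.46839494, -0.01161409,  1.6036028 ,  0.00597111,
        1.07141565, -0.05625267]), 'joint_vel': array([-9.93821247e-04,  1.92780333e-04, -6.07595764e-05,  2.27192168e-04,
        8.26521952e-04, -9.79978834e-04,  5.38549746e-04]), 'effort': array([ 3.35300601e-04, -5.32380974e+01,  2.19876826e-02, -2.51301026e+01,
        1.15254879e-02,  7.72624713e-03,  2.16351771e-05]), 'tcp_pos': array([ 0.27058066, -0.59039576,  0.23033542]), 'tcp_rot': array([-3.08889494,  1.56901027,  2.05329385]), 'wrist_force': array([-0.55713058,  0.48104797, -0.01730143]), 'wrist_torque': array([ 0.06741574, -0.06885564, -0.01252658]), 'finger_gap': 0.08544002962285109}
[[-0.001  0.909  0.417]
 [ 0.002  0.417 -0.909]
 [-1.    -0.    -0.002]]
0.0187
top stand [([0.672, 0.011, -0.001], 0.7)]
top stand_tip [([0.646, 0.014, 0.201], 0.69), ([0.449, 0.003, 0.002], 0.39)]
top holder1 [([0.59, -0.114, 0.125], 0.91), ([0.608, 0.145, 0.121], 0.61)]
top candle1 [([0.496, 0.089, 0.0], 0.91), ([0.503, -0.081, -0.003], 0.68), ([0.448, 0.008, 0.002], 0.54)]
top tray_l
[... 158 characters left out ...]
62)]
top mug [([0.664, 0.106, -0.003], 0.89)]
top remote [([0.582, -0.078, -0.002], 0.63), ([0.495, 0.085, 0.002], 0.24)]
scene stand []
scene stand_tip [([0.645, 0.01, 0.202], 0.85)]
scene holder1 [([0.608, 0.144, 0.124], 0.76), ([0.604, 0.011, 0.12], 0.59), ([0.483, -0.313, 0.0], 0.16)]
scene candle1 [([0.492, 0.088, -0.001], 0.69), ([0.449, 0.007, 0.005], 0.55), ([0.509, -0.08, 0.0], 0.46)]
scene tray_left [([0.456, 0.318, 0.001], 0.88)]
scene tray_right [([0.485, -0.313, 0.001], 0.74)]
scene vase [([0.424, -0.373, 0.007], 0.65)]
scene tin [([0.388, 0.369, 0.013], 0.82), ([0.584, -0.077, -0.001], 0.6)]
scene mug [([0.66, 0.108, 0.001], 0.67)]
scene remote [([0.586, -0.077, -0.002], 0.85)]
```

View pics/s0.png

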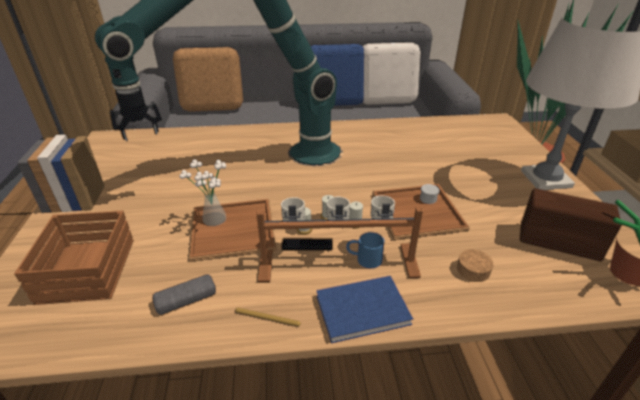

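View pics/t0.png

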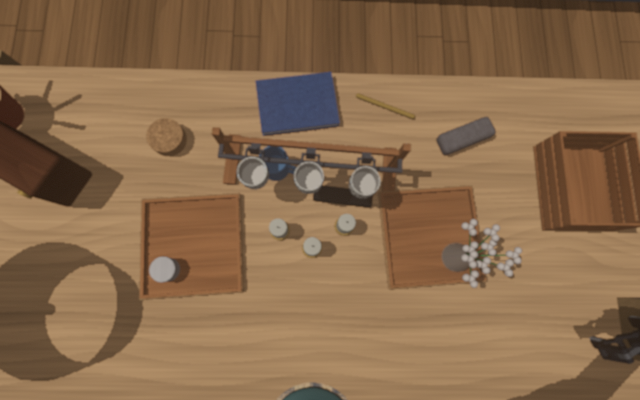

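The scene view shows three cups hanging at about (292,210), (339,208) and (383,207). The top view has them at (252,172), (310,176) and (365,182), with the vase on the right tray and the tin on the left one, so the left tray is the target. I'll overlay the modelled rims to check the poses and move at the same time.

```bash
cat >> h.py <<'E'
def to(x,y,z,yaw=None,seq=None):
    """tool-frame shift mm, and twist about tool x (deg) to bring jaw axis to world angle yaw (mod pi)"""
    s,R=st(); d=R.T@(np.array([x,y,z])-s['tcp_pos'])*1000
    a=np.degrees(np.arctan2(R[1,2],R[0,2])); tw=None
    if yaw is not None: tw=round(-((np.degrees(yaw)-a+90)%180-90),1)
    print('at',s['tcp_pos'].round(4),'shift',d.round(1),'jaw deg',a.round(1),'twist x',tw,'tilt',np.round(R[:2,0],4),'gap',round(s['finger_gap']*1000,1),'t',round(s['t'],2),'F',s['wrist_force'].round(1))
    return d
E
python3 - <<'E'
from h import *
c=snap('top'); im=c['pixels'][:,:,::-1].copy()
S=4; x0,y0=130,120
big=cv2.resize(im[y0:y0+185,x0:x0+290],None,fx=2.7,fy=2.7,interpolation=cv2.INTER_CUBIC); S=2.7
def poly(P,col):
    q=np.array([(proj(c,p)-[x0,y0]+.5)*S for p in P]).round().astype(np.int32); cv2.polylines(big,[q],True,col,1)
th=np.linspace(0,2*np.pi,40)
for x,y in [(.610,.145),(.601,.015),(.592,-.115)]:
    poly([(x+.034*np.cos(t),y+.034*np.sin(t),.172) for t in th],(0,0,255))
for x,y in [(.494,.088),(.505,-.081),(.448,.0075)]:
    poly([(x+.022*np.cos(t),y+.022*np.sin(t),.078) for t in th],(0,255,0))
for yaw,col in((0,(255,255,0)),(-.03,(255,0,255))):
  C,Sn=np.cos(yaw),np.sin(yaw)
  poly([(.453+.125*(C*a-Sn*b),.318+.125*(Sn*a+C*b),.02) for a,b in((1,1),(1,-1),(-1,-1),(-1,1))],col)
cv2.imwrite('pics/ov.png',big)
for m in bot.cut_out('top','holder1'):
    ys,xs=np.nonzero(m['pixels']); print(round(m['conf'],2),xs.min(),xs.max(),ys.min(),ys.max())
to(.61,.145,.36,np.radians(86))
E
```

```text
0.68 237 268 156 188
0.64 349 380 158 197
0.57 293 324 153 193
0.28 265 295 147 180
at [ 0.2708 -0.5909  0.2313] shift [-128.8  615.  -527.7] jaw deg -65.4 twist x 28.6 tilt [-0. -0.] gap 85.6 t 1.2 F [ 0.6  0.9 -0.9]
```

View pics/ov.png

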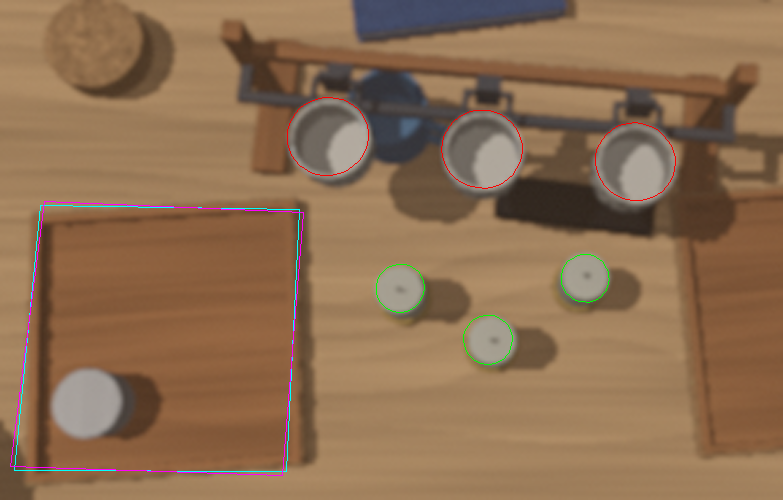

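Call:
{"method": "play_rows", "body": {
  "rows": [
    {"xyz": [-45, 0, 0], "twist": [7.2, 0, 0], "gripper": 100},
    {"xyz": [-45, 0, 0], "twist": [7.2, 0, 0], "gripper": 100},
    {"xyz": [-45, 0, 0], "twist": [7.2, 0, 0], "gripper": 100},
    {"xyz": [0, 0, 0], "twist": [7.2, 0, 0], "gripper": 100}
  ],
  "force": 30
}}

```text
t: 1.6
tcp_pos: [0.2702, -0.5903, 0.3691]
tcp_rot: [-2.691, 1.566, 1.93]
wrist_force: [-0.3, -0.5, 1.1]
finger_gap: 0.0853
```

The overlay fits: the rims are on all three cups and the circles are on the candles. The left tray is turned by roughly +0.08 rad and its centre is near (0.451, 0.313). Next I'll move above the left cup.

Run:
```python
from h import *
to(.61,.145,.25,np.radians(86))
```

```text
at [ 0.2702 -0.5903  0.3691] shift [ 121.9  271.5 -762.7] jaw deg -95.2 twist x -1.2 tilt [-0.0017  0.0046] gap 85.3 t 1.6 F [-0.3 -0.5  1.1]
```

Call:
{"method": "play_rows", "body": {
  "rows": [
    {"xyz": [0, 16, -45], "twist": [-1.2, 0, 0], "gripper": 100},
    {"xyz": [0, 16, -45], "twist": [0, 0, 0], "gripper": 100},
    {"xyz": [0, 16, -45], "twist": [0, 0, 0], "gripper": 100},
    {"xyz": [0, 16, -45], "twist": [0, 0, 0], "gripper": 100},
    {"xyz": [0, 16, -45], "twist": [0, 0, 0], "gripper": 100},
    {"xyz": [0, 16, -45], "twist": [0, 0, 0], "gripper": 100},
    {"xyz": [0, 16, -45], "twist": [0, 0, 0], "gripper": 100},
    {"xyz": [0, 16, -45], "twist": [0, 0, 0], "gripper": 100},
    {"xyz": [0, 16, -45], "twist": [0, 0, 0], "gripper": 100},
    {"xyz": [0, 16, -45], "twist": [0, 0, 0], "gripper": 100},
    {"xyz": [0, 16, -45], "twist": [0, 0, 0], "gripper": 100},
    {"xyz": [0, 16, -45], "twist": [0, 0, 0], "gripper": 100},
    {"xyz": [0, 16, -45], "twist": [0, 0, 0], "gripper": 100},
    {"xyz": [0, 16, -45], "twist": [0, 0, 0], "gripper": 100},
    {"xyz": [0, 16, -45], "twist": [0, 0, 0], "gripper": 100},
    {"xyz": [0, 16, -45], "twist": [0, 0, 0], "gripper": 100},
    {"xyz": [0, 16, -43], "twist": [0, 0, 0], "gripper": 100},
    {"xyz": [0, 0, 0], "twist": [0, 0, 0], "gripper": 100}
  ]
}}

```text
t: 3.4
tcp_pos: [0.6106, 0.1764, 0.3714]
tcp_rot: [1.274, 1.564, -0.378]
wrist_force: [-0.5, 0.5, -0.0]
finger_gap: 0.0856
```

Run:
```python
from h import *
to(.61,.145,.25,np.radians(86)); print(st()[0]['joint_positions'].round(2))
```

```text
at [0.6106 0.1764 0.3714] shift [121.5   1.2  31.1] jaw deg -94.7 twist x -0.7 tilt [ 0.0064 -0.0026] gap 85.6 t 3.4 F [-0.5  0.5 -0. ]
[-0.01  0.38 -0.45  1.45  0.17  1.35 -2.12]
```

Call:
{"method": "play_rows", "body": {
  "rows": [
    {"xyz": [30, 0, 16], "twist": [-0.7, 0, 0], "gripper": 100},
    {"xyz": [35, 1, 15], "twist": [0, 0, 0], "gripper": 100},
    {"xyz": [35, 0, 0], "twist": [0, 0, 0], "gripper": 100},
    {"xyz": [20, 0, 0], "twist": [0, 0, 0], "gripper": 100},
    {"xyz": [0, 0, 0], "twist": [0, 0, 0], "gripper": 100}
  ]
}}

```text
t: 3.9
tcp_pos: [0.6108, 0.1455, 0.2482]
tcp_rot: [1.388, 1.562, -0.249]
wrist_force: [0.5, -0.4, -0.7]
finger_gap: 0.0852
```

Run:
```python
from h import *
d=to(.61,.145,.14,np.radians(86))
c=snap('top'); print([np.round(q['at'],3) for q in bot.pinpoint('top','holder1')])
```

```text
at [0.6108 0.1455 0.2482] shift [108.2  -1.7   0.4] jaw deg -93.7 twist x 0.3 tilt [ 0.009  -0.0023] gap 85.2 t 3.9 F [ 0.5 -0.4 -0.7]
[array([ 0.59 , -0.114,  0.122]), array([0.388, 0.373, 0.007]), array([0.601, 0.014, 0.123])]
```

Call:
{"method": "play_rows", "body": {
  "rows": [
    {"xyz": [30, -1.5, 0], "twist": [0.3, 0, -0.5], "gripper": 100},
    {"xyz": [30, 0, 0], "twist": [0, 0, 0], "gripper": 100},
    {"xyz": [30, 0, 0], "twist": [0, 0, 0], "gripper": 100},
    {"xyz": [15, 0, 0], "twist": [0, 0, 0], "gripper": 100},
    {"xyz": [0, 0, 0], "twist": [0, 0, 0], "gripper": 100},
    {"xyz": [0, 0, 0], "twist": [0, 0, 0], "gripper": 0},
    {"xyz": [0, 0, 0], "twist": [0, 0, 0], "gripper": 0},
    {"xyz": [0, 0, 0], "twist": [0, 0, 0], "gripper": 0},
    {"xyz": [0, 0, 0], "twist": [0, 0, 0], "gripper": 0},
    {"xyz": [0, 0, 0], "twist": [0, 0, 0], "gripper": 0},
    {"xyz": [0, 0, 0], "twist": [0, 0, 0], "gripper": 0}
  ],
  "force": 30
}}

```text
t: 5.1
tcp_pos: [0.6226, 0.1474, 0.1631]
tcp_rot: [1.711, 1.538, 0.068]
wrist_force: [-1.3, -1.1, -0.9]
finger_gap: 0.0649
```

Run:
```python
from h import *
d=to(.61,.145,.14,np.radians(86))
```

```text
at [0.6226 0.1474 0.1631] shift [ 22.6 -13.1   3.4] jaw deg -94.2 twist x -0.2 tilt [0.0324 0.0022] gap 64.9 t 5.1 F [-1.3 -1.1 -0.9]
```

Run:
```python
from h import *
s,R=st(); print(s['joint_positions'].round(3),s['effort'].round(1)); print(R.round(3))
c=snap('scene'); x=c['pixels'][150:290,230:450,::-1]; cv2.imwrite('pics/g1.png',cv2.resize(x,None,fx=3.6,fy=3.6,interpolation=cv2.INTER_CUBIC))
```

```text
[ 0.004  0.547 -0.399  1.692  0.268  0.924 -2.143] [  0.  -54.4  -5.7 -23.9   0.1  -0.4  -0. ]
[[ 0.032  0.997 -0.073]
 [ 0.002 -0.073 -0.997]
 [-0.999  0.032 -0.005]]
```

View pics/g1.png

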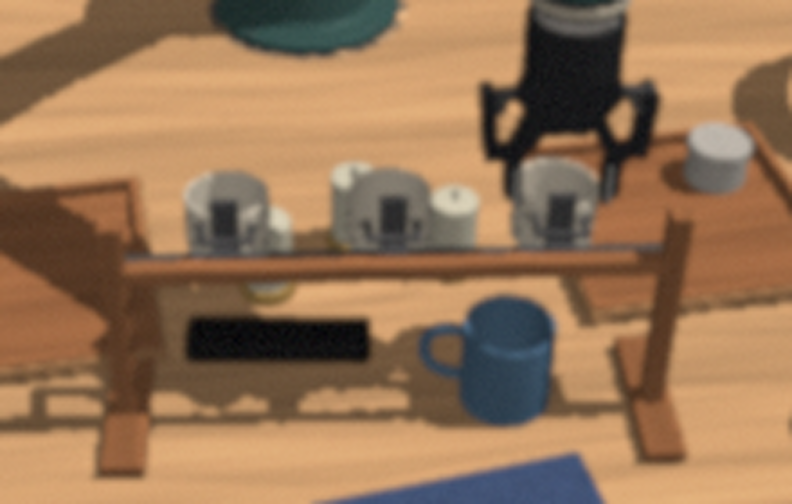

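Call:
{"method": "play_rows", "body": {
  "rows": [
    {"xyz": [0, 0, 0], "twist": [0, 0, 0], "gripper": 100},
    {"xyz": [0, 0, 0], "twist": [0, 0, 0], "gripper": 100},
    {"xyz": [0, 0, 0], "twist": [0, 0, 0], "gripper": 100},
    {"xyz": [0, 0, 0], "twist": [0, 0, 0], "gripper": 100},
    {"xyz": [0, 0, 0], "twist": [0, 0, 0], "gripper": 100}
  ]
}}

```text
t: 5.65
tcp_pos: [0.624, 0.1486, 0.1642]
tcp_rot: [1.75, 1.535, 0.107]
wrist_force: [0.2, -0.1, 0.0]
finger_gap: 0.0855
```

Call:
{"method": "play_rows", "body": {
  "rows": [
    {"xyz": [-20, -13, 0], "twist": [0, 0, -1.8], "gripper": 100},
    {"xyz": [-20, 0, 2], "twist": [0, 0, 0], "gripper": 100},
    {"xyz": [0, 0, 0], "twist": [0, 0, 0], "gripper": 100}
  ]
}}

```text
t: 5.95
tcp_pos: [0.6093, 0.1473, 0.204]
tcp_rot: [2.932, 1.564, 1.289]
wrist_force: [-0.1, -0.5, 0.5]
finger_gap: 0.0856
```

Run:
```python
from h import *
d=to(.61,.145,.14,np.radians(86))
c=snap('scene'); print([(np.round(q['at'],3),round(q['conf'],2)) for q in bot.pinpoint('scene','holder1')])
```

```text
at [0.6093 0.1473 0.204 ] shift [64.   0.8  2.7] jaw deg -94.1 twist x -0.1 tilt [0.0018 0.0061] gap 85.6 t 5.95 F [-0.1 -0.5  0.5]
[(array([ 0.591, -0.114,  0.124]), 0.81), (array([0.609, 0.148, 0.128]), 0.55)]
```

Call:
{"method": "play_rows", "body": {
  "rows": [
    {"xyz": [15, 0, 1], "twist": [0, 0, 0], "gripper": 100},
    {"xyz": [15, 0, 0], "twist": [0, 0, 0], "gripper": 100}
  ]
}}

```text
t: 6.25
tcp_pos: [0.6081, 0.1463, 0.1697]
tcp_rot: [-2.98, 1.565, 1.661]
wrist_force: [-0.8, -0.3, -0.6]
finger_gap: 0.0855
```

Call:
{"method": "play_rows", "body": {
  "rows": [
    {"xyz": [10, 0, 0], "twist": [0, 0, 0], "gripper": 100}
  ]
}}

```text
t: 6.35
tcp_pos: [0.6069, 0.146, 0.1568]
tcp_rot: [-2.417, 1.565, 2.224]
wrist_force: [0.8, 0.5, 0.4]
finger_gap: 0.0853
```

Call:
{"method": "play_rows", "body": {
  "rows": [
    {"xyz": [10, 0, 0], "twist": [0, 0, 0], "gripper": 100}
  ]
}}

```text
t: 6.45
tcp_pos: [0.6061, 0.1459, 0.1444]
tcp_rot: [-2.133, 1.563, 2.508]
wrist_force: [-0.6, 0.1, -0.1]
finger_gap: 0.0854
```

Call:
{"method": "play_rows", "body": {
  "rows": [
    {"xyz": [0, 3, 0], "twist": [0, 0, 0], "gripper": 0},
    {"xyz": [0, 0, 0], "twist": [0, 0, 0], "gripper": 0}
  ]
}}

```text
t: 6.65
tcp_pos: [0.6079, 0.1453, 0.1414]
tcp_rot: [-1.809, 1.56, 2.832]
wrist_force: [-1.4, -0.3, 8.5]
finger_gap: 0.0683
```

Call:
{"method": "play_rows", "body": {
  "rows": [
    {"xyz": [0, 0, 0], "twist": [0, 0, 0], "gripper": 0},
    {"xyz": [0, 0, 0], "twist": [0, 0, 0], "gripper": 0}
  ]
}}

```text
t: 6.85
tcp_pos: [0.608, 0.1453, 0.142]
tcp_rot: [-1.783, 1.559, 2.858]
wrist_force: [-1.3, -0.5, -0.7]
finger_gap: 0.0681
```

Run:
```python
from h import *
d=to(.61,.145,.14,np.radians(86))
```

```text
at [0.608  0.1453 0.142 ] shift [1.9 2.  0.2] jaw deg -94.1 twist x -0.1 tilt [-0.011   0.0032] gap 68.1 t 6.85 F [-1.3 -0.5 -0.7]
```

Call:
{"method": "play_rows", "body": {
  "rows": [
    {"xyz": [0, 0, 0], "twist": [0, 0, 0], "gripper": 0},
    {"xyz": [-10, 0, 0], "twist": [0, 0, 0], "gripper": 0}
  ],
  "force": 50
}}

```text
t: 7.05
tcp_pos: [0.6079, 0.1448, 0.1512]
tcp_rot: [-1.729, 1.559, 2.912]
wrist_force: [1.7, -0.5, -6.0]
finger_gap: 0.0675
```

Call:
{"method": "play_rows", "body": {
  "rows": [
    {"xyz": [-15, 0, 0], "twist": [0, 0, 0], "gripper": 0},
    {"xyz": [-15, 0, 0], "twist": [0, 0, 0], "gripper": 0},
    {"xyz": [-12, 0, 0], "twist": [0, 0, 0], "gripper": 0},
    {"xyz": [0, 0, 0], "twist": [0, 0, 0], "gripper": 0}
  ]
}}

```text
t: 7.45
tcp_pos: [0.6099, 0.1453, 0.1999]
tcp_rot: [-2.021, 1.562, 2.62]
wrist_force: [0.6, -0.1, -1.1]
finger_gap: 0.0676
```

Run:
```python
from h import *
d=to(.61,.145,.2,np.radians(86))
c=snap('scene'); print([(np.round(q['at'],3),round(q['conf'],2)) for q in bot.pinpoint('scene','holder1')])
x=c['pixels'][150:290,230:450,::-1]; cv2.imwrite('pics/g2.png',cv2.resize(x,None,fx=3.6,fy=3.6,interpolation=cv2.INTER_CUBIC))
```

```text
at [0.6099 0.1453 0.1999] shift [-0.1  0.1  0.3] jaw deg -94.1 twist x -0.1 tilt [-0.0072  0.0041] gap 67.6 t 7.45 F [ 0.6 -0.1 -1.1]
[(array([ 0.59 , -0.114,  0.123]), 0.95), (array([0.604, 0.012, 0.122]), 0.74), (array([0.611, 0.146, 0.183]), 0.65), (array([ 0.662,  0.11 , -0.001]), 0.35), (array([0.451, 0.008, 0.003]), 0.18)]
```

View pics/g2.png

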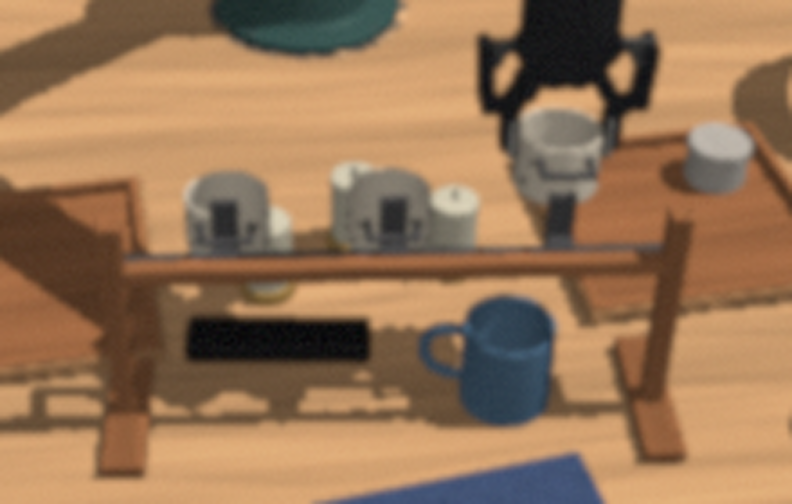

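The cup is lifted, with its loop above the hook tip (about (560,165) in the crop). Now I'll draw it off and carry it to the tray.

Call:
{"method": "play_rows", "body": {
  "rows": [
    {"xyz": [0, -25, 0], "twist": [0, 0, 0], "gripper": 0},
    {"xyz": [0, -35, 0], "twist": [0, 0, 0], "gripper": 0},
    {"xyz": [0, -30, -20], "twist": [0, 0, 0], "gripper": 0},
    {"xyz": [0, 0, -40], "twist": [0, 0, 0], "gripper": 0},
    {"xyz": [0, 0, -40], "twist": [0, 0, 0], "gripper": 0},
    {"xyz": [0, 0, -40], "twist": [0, 0, 0], "gripper": 0},
    {"xyz": [0, 0, -40], "twist": [0, 0, 0], "gripper": 0},
    {"xyz": [0, 0, -30], "twist": [0, 0, 0], "gripper": 0},
    {"xyz": [0, 0, 0], "twist": [0, 0, 0], "gripper": 0}
  ]
}}

```text
t: 8.45
tcp_pos: [0.5274, 0.3633, 0.1918]
tcp_rot: [-1.339, 1.549, -2.987]
wrist_force: [-0.9, 0.2, -1.9]
finger_gap: 0.0673
```

Run:
```python
from h import *
d=to(.501,.377,.1,np.radians(86));print(st()[0]['joint_positions'].round(2))
c=snap('top'); print([(np.round(q['at'],3),round(q['conf'],2)) for q in bot.pinpoint('top','tray_left')],[(np.round(q['at'],3),round(q['conf'],2)) for q in bot.pinpoint('top','tin')])
cv2.imwrite('pics/tr.png',cv2.resize(c['pixels'][170:320,120:280,::-1],None,fx=4,fy=4,interpolation=cv2.INTER_CUBIC))
```

```text
at [0.5274 0.3633 0.1918] shift [ 92.3 -25.4 -12.1] jaw deg -94.4 twist x -0.4 tilt [-0.0213 -0.0033] gap 67.3 t 8.45 F [-0.9  0.2 -1.9]
[-0.32  0.55 -0.47  1.62  0.26  1.05 -2.51]
[(array([0.45 , 0.317, 0.002]), 0.84)] [(array([ 0.425, -0.379,  0.007]), 0.44)]
```

View pics/tr.png

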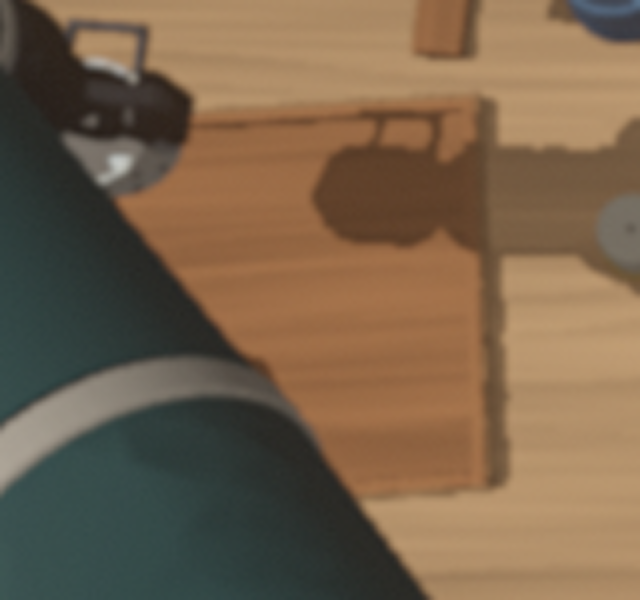

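```bash
cat >> h.py <<'E'
def back(c,uv,z):
    d=c['R'].T@np.linalg.solve(c['mtx'],[uv[0],uv[1],1.]); o=-c['R'].T@c['t']; return o+d*(z-o[2])/d[2]
E
python3 - <<'E'
from h import *
c=snap('top')
for p in [(239.5,194.2),(241.75,291.75),(144,200.7),(141,299.6)]: print(back(c,p,.02).round(3))
E
```

```text
[0.585 0.195 0.02 ]
[0.334 0.178 0.02 ]
[0.564 0.442 0.02 ]
[0.313 0.426 0.02 ]
```

Call:
{"method": "play_rows", "body": {
  "rows": [
    {"xyz": [20, -25, -12], "twist": [0, 0, 1.2], "gripper": 0},
    {"xyz": [35, 0, 0], "twist": [0, 0, 0], "gripper": 0},
    {"xyz": [35, 0, 0], "twist": [0, 0, 0], "gripper": 0},
    {"xyz": [20, 0, 0], "twist": [0, 0, 0], "gripper": 0},
    {"xyz": [10, 0, 0], "twist": [0, 0, 0], "gripper": 0}
  ]
}}

```text
t: 9.15
tcp_pos: [0.5113, 0.3605, 0.0721]
tcp_rot: [0.801, 1.556, -0.868]
wrist_force: [0.2, -0.8, -1.3]
finger_gap: 0.0677
```

Run:
```python
from h import *
d=to(.501,.377,.028,np.radians(86))
```

```text
at [0.5113 0.3605 0.0721] shift [ 43.9 -12.4 -15.8] jaw deg -95.6 twist x -1.6 tilt [ 0.0094 -0.0111] gap 67.7 t 9.15 F [ 0.2 -0.8 -1.3]
```

Call:
{"method": "play_rows", "body": {
  "rows": [
    {"xyz": [15, -12, -16], "twist": [-1.6, 0.6, -0.5], "gripper": 0},
    {"xyz": [10, 0, 0], "twist": [0, 0, 0], "gripper": 0},
    {"xyz": [10, 0, 0], "twist": [0, 0, 0], "gripper": 0}
  ]
}}

```text
t: 9.45
tcp_pos: [0.5026, 0.3766, 0.0361]
tcp_rot: [2.022, 1.567, 0.379]
wrist_force: [0.8, -1.1, -1.2]
finger_gap: 0.0674
```

Run:
```python
from h import *
d=to(.501,.377,.028,np.radians(86))
```

```text
at [0.5026 0.3766 0.0361] shift [ 8.1 -1.6 -0.3] jaw deg -94.2 twist x -0.2 tilt [0.0032 0.0013] gap 67.4 t 9.45 F [ 0.8 -1.1 -1.2]
```

Call:
{"method": "play_rows", "body": {
  "rows": [
    {"xyz": [4, 0, 0], "twist": [0, 0, 0], "gripper": 0},
    {"xyz": [3, 0, 0], "twist": [0, 0, 0], "gripper": 0}
  ]
}}

```text
t: 9.65
tcp_pos: [0.5028, 0.3767, 0.0283]
tcp_rot: [1.95, 1.567, 0.307]
wrist_force: [5.3, -2.3, 8.5]
finger_gap: 0.0673
```

Call:
{"method": "play_rows", "body": {
  "rows": [
    {"xyz": [2, 0, 0], "twist": [0, 0, 0], "gripper": 0}
  ]
}}

```text
t: 9.75
tcp_pos: [0.504, 0.3766, 0.0274]
tcp_rot: [1.812, 1.566, 0.168]
wrist_force: [-0.5, -3.9, 11.4]
finger_gap: 0.0672
```

Call:
{"method": "play_rows", "body": {
  "rows": [
    {"xyz": [0, 0, 0], "twist": [0, 0, 0], "gripper": 100},
    {"xyz": [0, 0, 0], "twist": [0, 0, 0], "gripper": 100},
    {"xyz": [0, 0, 0], "twist": [0, 0, 0], "gripper": 100},
    {"xyz": [0, 0, 0], "twist": [0, 0, 0], "gripper": 100},
    {"xyz": [-15, 0, 0], "twist": [0, 0, 0], "gripper": 100},
    {"xyz": [-30, 0, 0], "twist": [0, 0, 0], "gripper": 100},
    {"xyz": [-50, 0, 0], "twist": [0, 0, 0], "gripper": 100},
    {"xyz": [-50, 0, 0], "twist": [0, 0, 0], "gripper": 100},
    {"xyz": [-50, 0, 0], "twist": [0, 0, 0], "gripper": 100},
    {"xyz": [0, 0, 0], "twist": [0, 0, 0], "gripper": 100}
  ]
}}

```text
t: 10.75
tcp_pos: [0.5028, 0.3776, 0.2335]
tcp_rot: [2.097, 1.562, 0.455]
wrist_force: [-0.8, -0.1, -0.5]
finger_gap: 0.0853
```

Run:
```python
from h import *
d=to(.601,.014,.26,np.radians(86))
for k in('scene','top'):
  c=snap(k,'p1'+k); print([(np.round(q['at'],3),round(q['conf'],2)) for q in bot.pinpoint(k,'holder1')])
```

```text
at [0.5028 0.3776 0.2335] shift [-27.1 124.1 355.5] jaw deg -94.1 twist x -0.1 tilt [0.0077 0.0038] gap 85.3 t 10.75 F [-0.8 -0.1 -0.5]
[(array([0.602, 0.009, 0.122]), 0.95), (array([ 0.593, -0.113,  0.126]), 0.87), (array([0.502, 0.38 , 0.008]), 0.72)]
[(array([ 0.595, -0.118,  0.12 ]), 0.92), (array([0.51 , 0.377, 0.006]), 0.87), (array([ 0.584, -0.078, -0.001]), 0.44), (array([ 0.451,  0.006, -0.   ]), 0.24)]
```

Call:
{"method": "play_rows", "body": {
  "rows": [
    {"xyz": [-30, 0, 10], "twist": [0, 0, -0.4], "gripper": 100},
    {"xyz": [0, 15, 40], "twist": [0, 0, 0], "gripper": 100},
    {"xyz": [0, 15, 40], "twist": [0, 0, 0], "gripper": 100},
    {"xyz": [0, 15, 40], "twist": [0, 0, 0], "gripper": 100},
    {"xyz": [0, 15, 40], "twist": [0, 0, 0], "gripper": 100},
    {"xyz": [0, 15, 40], "twist": [0, 0, 0], "gripper": 100},
    {"xyz": [0, 15, 40], "twist": [0, 0, 0], "gripper": 100},
    {"xyz": [0, 15, 40], "twist": [0, 0, 0], "gripper": 100},
    {"xyz": [0, 12, 35], "twist": [0, 0, 0], "gripper": 100},
    {"xyz": [0, 0, 10], "twist": [0, 0, 0], "gripper": 100},
    {"xyz": [0, 0, 0], "twist": [0, 0, 0], "gripper": 100}
  ]
}}

```text
t: 12.05
tcp_pos: [0.5857, 0.016, 0.2331]
tcp_rot: [-1.256, 1.517, -2.893]
wrist_force: [0.1, 0.9, -0.7]
finger_gap: 0.0853
```

Run:
```python
from h import *
d=to(.601,.014,.21,np.radians(86))
```

```text
at [0.5857 0.016  0.2331] shift [22.3 16.5  0.6] jaw deg -93.8 twist x 0.2 tilt [-0.0518 -0.0132] gap 85.3 t 12.05 F [ 0.1  0.9 -0.7]
```

Call:
{"method": "play_rows", "body": {
  "rows": [
    {"xyz": [0, 16, 0], "twist": [0, 0.8, 3.0], "gripper": 100},
    {"xyz": [0, 0, 0], "twist": [0, 0, 0], "gripper": 100}
  ]
}}

```text
t: 12.25
tcp_pos: [0.6002, 0.0171, 0.2297]
tcp_rot: [-1.16, 1.568, -2.794]
wrist_force: [-0.6, 0.5, -0.4]
finger_gap: 0.0851
```

Run:
```python
from h import *
d=to(.601,.014,.144,np.radians(86))
```

```text
at [0.6002 0.0171 0.2297] shift [85.7  1.2  3. ] jaw deg -93.7 twist x 0.3 tilt [-0.0024 -0.0009] gap 85.1 t 12.25 F [-0.6  0.5 -0.4]
```

Call:
{"method": "play_rows", "body": {
  "rows": [
    {"xyz": [18, 1, 3], "twist": [0.3, 0, 0], "gripper": 100},
    {"xyz": [18, 0, 0], "twist": [0, 0, 0], "gripper": 100},
    {"xyz": [15, 0, 0], "twist": [0, 0, 0], "gripper": 100}
  ]
}}

```text
t: 12.55
tcp_pos: [0.5996, 0.0206, 0.1783]
tcp_rot: [-1.818, 1.567, 2.833]
wrist_force: [-0.2, 0.8, -0.1]
finger_gap: 0.0851
```

Run:
```python
from h import *
d=to(.601,.014,.144,np.radians(86))
```

```text
at [0.5996 0.0206 0.1783] shift [34.3  1.9  6.5] jaw deg -93.5 twist x 0.5 tilt [-0.004   0.0013] gap 85.1 t 12.55 F [-0.2  0.8 -0.1]
```

Call:
{"method": "play_rows", "body": {
  "rows": [
    {"xyz": [0, 2, 7], "twist": [0.5, 0, 0.2], "gripper": 100},
    {"xyz": [15, 0, 1], "twist": [0, 0, 0], "gripper": 100}
  ]
}}

```text
t: 12.75
tcp_pos: [0.6003, 0.0147, 0.1621]
tcp_rot: [-2.146, 1.568, 2.499]
wrist_force: [0.9, -0.7, -0.3]
finger_gap: 0.0855
```

Call:
{"method": "play_rows", "body": {
  "rows": [
    {"xyz": [13, 0, 1], "twist": [0, 0, 0], "gripper": 100},
    {"xyz": [3, 0, 0], "twist": [0, 0, 0], "gripper": 100}
  ]
}}

```text
t: 12.95
tcp_pos: [0.5991, 0.0138, 0.1434]
tcp_rot: [-1.811, 1.565, 2.835]
wrist_force: [0.0, -1.0, -0.7]
finger_gap: 0.0855
```

Run:
```python
from h import *
d=to(.601,.014,.144,np.radians(86))
```

```text
at [0.5991 0.0138 0.1434] shift [-0.6  1.9 -0.4] jaw deg -93.8 twist x 0.2 tilt [-0.0053  0.0017] gap 85.5 t 12.95 F [ 0.  -1.  -0.7]
```

Call:
{"method": "play_rows", "body": {
  "rows": [
    {"xyz": [0, 2, 0], "twist": [0, 0, 0], "gripper": 0},
    {"xyz": [0, 0, 0], "twist": [0, 0, 0], "gripper": 0},
    {"xyz": [0, 0, 0], "twist": [0, 0, 0], "gripper": 0},
    {"xyz": [0, 0, 0], "twist": [0, 0, 0], "gripper": 0}
  ],
  "force": 30
}}

```text
t: 13.35
tcp_pos: [0.6011, 0.0138, 0.1435]
tcp_rot: [-1.8, 1.565, 2.845]
wrist_force: [-0.1, 1.4, -2.0]
finger_gap: 0.0682
```

Call:
{"method": "play_rows", "body": {
  "rows": [
    {"xyz": [0, 0, 0], "twist": [0, 0, 0], "gripper": 0},
    {"xyz": [-10, 0, 0], "twist": [0, 0, 0], "gripper": 0}
  ],
  "force": 50
}}

```text
t: 13.55
tcp_pos: [0.6009, 0.0135, 0.1527]
tcp_rot: [-1.776, 1.564, 2.869]
wrist_force: [3.1, 0.2, -6.1]
finger_gap: 0.0675
```

Call:
{"method": "play_rows", "body": {
  "rows": [
    {"xyz": [-15, 0, 0], "twist": [0, 0, 0], "gripper": 0},
    {"xyz": [-15, 0, 0], "twist": [0, 0, 0], "gripper": 0},
    {"xyz": [-12, 0, 0], "twist": [0, 0, 0], "gripper": 0},
    {"xyz": [0, 0, 0], "twist": [0, 0, 0], "gripper": 0}
  ]
}}

```text
t: 13.95
tcp_pos: [0.6026, 0.0135, 0.2016]
tcp_rot: [-2.181, 1.568, 2.464]
wrist_force: [0.1, 0.1, -1.2]
finger_gap: 0.0674
```

Run:
```python
from h import *
d=to(.601,.014,.2,np.radians(86)); to(.511,.257,.2)
c=snap('scene'); print([(np.round(q['at'],3),round(q['conf'],2)) for q in bot.pinpoint('scene','holder1')])
```

```text
at [0.6026 0.0135 0.2016] shift [ 1.6 -1.6 -0.3] jaw deg -93.9 twist x 0.1 tilt [-0.0024  0.0019] gap 67.4 t 13.95 F [ 0.1  0.1 -1.2]
at [0.6026 0.0135 0.2016] shift [   2.3 -107.8 -236.7] jaw deg -93.9 twist x None tilt [-0.0024  0.0019] gap 67.4 t 13.95 F [ 0.1  0.1 -1.2]
[(array([ 0.594, -0.114,  0.121]), 0.92), (array([0.503, 0.38 , 0.008]), 0.89), (array([0.604, 0.009, 0.176]), 0.65)]
```

Call:
{"method": "play_rows", "body": {
  "rows": [
    {"xyz": [-5, -25, 0], "twist": [0, 0, 0], "gripper": 0},
    {"xyz": [0, -35, 0], "twist": [0, 0, 0], "gripper": 0},
    {"xyz": [0, -30, -15], "twist": [0, 0, 0.3], "gripper": 0},
    {"xyz": [0, -10, -40], "twist": [0, 0, 0.3], "gripper": 0},
    {"xyz": [0, -5, -40], "twist": [0, 0, 0.3], "gripper": 0},
    {"xyz": [0, -5, -40], "twist": [0, 0, 0.3], "gripper": 0},
    {"xyz": [0, 0, -40], "twist": [0, 0, 0], "gripper": 0},
    {"xyz": [0, 0, -35], "twist": [0, 0, 0], "gripper": 0},
    {"xyz": [0, 0, -10], "twist": [0, 0, 0], "gripper": 0},
    {"xyz": [0, 0, 0], "twist": [0, 0, 0], "gripper": 0}
  ]
}}

```text
t: 15.05
tcp_pos: [0.4979, 0.244, 0.1989]
tcp_rot: [0.81, 1.565, -0.833]
wrist_force: [-0.5, -1.2, -2.3]
finger_gap: 0.0674
```

Run:
```python
from h import *
to(.511,.257,.1,np.radians(86))
```

```text
at [0.4979 0.244  0.1989] shift [ 98.9  11.7 -14.4] jaw deg -94.2 twist x -0.2 tilt [ 0.0041 -0.0045] gap 67.4 t 15.05 F [-0.5 -1.2 -2.3]
```

Call:
{"method": "play_rows", "body": {
  "rows": [
    {"xyz": [30, 12, -12], "twist": [-0.2, 0.2, -0.2], "gripper": 0},
    {"xyz": [35, 0, 0], "twist": [0, 0, 0], "gripper": 0},
    {"xyz": [30, 0, 0], "twist": [0, 0, 0], "gripper": 0},
    {"xyz": [20, 0, 0], "twist": [0, 0, 0], "gripper": 0}
  ]
}}

```text
t: 15.45
tcp_pos: [0.5145, 0.2498, 0.0826]
tcp_rot: [1.238, 1.564, -0.407]
wrist_force: [-0.2, 0.0, -1.8]
finger_gap: 0.0672
```

Run:
```python
from h import *
to(.511,.257,.028,np.radians(86))
```

```text
at [0.5145 0.2498 0.0826] shift [54.6 -4.4 -7. ] jaw deg -94.2 twist x -0.2 tilt [ 0.0064 -0.0028] gap 67.2 t 15.45 F [-0.2  0.  -1.8]
```

Call:
{"method": "play_rows", "body": {
  "rows": [
    {"xyz": [15, -4, -7], "twist": [-0.2, 0.2, -0.4], "gripper": 0},
    {"xyz": [15, 0, 0], "twist": [0, 0, 0], "gripper": 0},
    {"xyz": [12, 0, 0], "twist": [0, 0, 0], "gripper": 0}
  ]
}}

```text
t: 15.75
tcp_pos: [0.5106, 0.2526, 0.0366]
tcp_rot: [-0.941, 1.566, -2.587]
wrist_force: [0.5, 0.0, -1.6]
finger_gap: 0.0672
```

Run:
```python
from h import *
to(.511,.257,.028,np.radians(86))
```

```text
at [0.5106 0.2526 0.0366] shift [ 8.5  0.1 -4.5] jaw deg -94.3 twist x -0.3 tilt [-0.0038 -0.0023] gap 67.2 t 15.75 F [ 0.5  0.  -1.6]
```

Call:
{"method": "play_rows", "body": {
  "rows": [
    {"xyz": [3, 0, -3], "twist": [0, 0, 0], "gripper": 0},
    {"xyz": [3, 0, 0], "twist": [0, 0, 0], "gripper": 0}
  ]
}}

```text
t: 15.95
tcp_pos: [0.511, 0.2553, 0.0294]
tcp_rot: [-0.921, 1.566, -2.567]
wrist_force: [4.1, -0.2, 8.0]
finger_gap: 0.0673
```

Call:
{"method": "play_rows", "body": {
  "rows": [
    {"xyz": [2, 0, 0], "twist": [0, 0, 0], "gripper": 0}
  ]
}}

```text
t: 16.05
tcp_pos: [0.5122, 0.2553, 0.0286]
tcp_rot: [-0.536, 1.567, -2.183]
wrist_force: [-0.8, -3.5, 10.3]
finger_gap: 0.0676
```

Touching down. Releasing, rising, and heading for the right cup.

Call:
{"method": "play_rows", "body": {
  "rows": [
    {"xyz": [0, 0, 0], "twist": [0, 0, 0], "gripper": 100},
    {"xyz": [0, 0, 0], "twist": [0, 0, 0], "gripper": 100},
    {"xyz": [0, 0, 0], "twist": [0, 0, 0], "gripper": 100},
    {"xyz": [0, 0, 0], "twist": [0, 0, 0], "gripper": 100},
    {"xyz": [-15, 0, 0], "twist": [0, 0, 0], "gripper": 100},
    {"xyz": [-30, 0, 0], "twist": [0, 0, 0], "gripper": 100},
    {"xyz": [-50, 0, 0], "twist": [0, 0, 0], "gripper": 100},
    {"xyz": [-50, 0, 0], "twist": [0, 0, 0], "gripper": 100},
    {"xyz": [-50, 0, 0], "twist": [0, 0, 0], "gripper": 100},
    {"xyz": [-30, 0, 0], "twist": [0, 0, 0], "gripper": 100},
    {"xyz": [0, 0, 0], "twist": [0, 0, 0], "gripper": 100}
  ]
}}

```text
t: 17.15
tcp_pos: [0.5121, 0.2577, 0.2687]
tcp_rot: [1.721, 1.567, 0.078]
wrist_force: [-0.2, -0.3, 0.4]
finger_gap: 0.085
```

Run:
```python
from h import *
d=to(.593,-.115,.25,np.radians(86))
for k in('scene','top'):
  c=snap(k); print([(np.round(q['at'],3),round(q['conf'],2)) for q in bot.pinpoint(k,'holder1')])
```

```text
at [0.5121 0.2577 0.2687] shift [ 18.8 107.6 365.9] jaw deg -94.2 twist x -0.2 tilt [0.0036 0.0003] gap 85.0 t 17.15 F [-0.2 -0.3  0.4]
[(array([0.511, 0.25 , 0.004]), 0.81), (array([0.502, 0.378, 0.008]), 0.78), (array([ 0.594, -0.114,  0.124]), 0.61)]
[(array([0.509, 0.255, 0.006]), 0.96)]
```

Call:
{"method": "play_rows", "body": {
  "rows": [
    {"xyz": [0, 12, 40], "twist": [0, 0, 0.3], "gripper": 100},
    {"xyz": [0, 12, 40], "twist": [0, 0, 0.3], "gripper": 100},
    {"xyz": [0, 12, 40], "twist": [0, 0, 0.3], "gripper": 100},
    {"xyz": [0, 12, 40], "twist": [0, 0, 0.3], "gripper": 100},
    {"xyz": [0, 12, 40], "twist": [0, 0, 0.3], "gripper": 100},
    {"xyz": [0, 12, 40], "twist": [0, 0, 0.3], "gripper": 100},
    {"xyz": [0, 12, 40], "twist": [0, 0, 0.3], "gripper": 100},
    {"xyz": [0, 12, 40], "twist": [0, 0, 0.3], "gripper": 100},
    {"xyz": [0, 12, 30], "twist": [0, 0, 0], "gripper": 100},
    {"xyz": [0, 0, 10], "twist": [0, 0, 0], "gripper": 100},
    {"xyz": [0, 0, 0], "twist": [0, 0, 0], "gripper": 100}
  ]
}}

```text
t: 18.45
tcp_pos: [0.5831, -0.1244, 0.241]
tcp_rot: [-0.794, 1.564, -2.43]
wrist_force: [0.0, -0.4, -0.2]
finger_gap: 0.0858
```

Run:
```python
from h import *
d=to(.593,-.115,.21,np.radians(86))
```

```text
at [ 0.5831 -0.1244  0.241 ] shift [ 30.9   9.4 -10.2] jaw deg -93.8 twist x 0.2 tilt [-0.0053 -0.0045] gap 85.8 t 18.45 F [ 0.  -0.4 -0.2]
```

Call:
{"method": "play_rows", "body": {
  "rows": [
    {"xyz": [0, 10, -10], "twist": [0.2, 0.3, 0.3], "gripper": 100},
    {"xyz": [18, 0, 0], "twist": [0, 0, 0], "gripper": 100},
    {"xyz": [18, 0, 0], "twist": [0, 0, 0], "gripper": 100},
    {"xyz": [15, 0, 0], "twist": [0, 0, 0], "gripper": 100}
  ]
}}

```text
t: 18.85
tcp_pos: [0.5962, -0.1043, 0.1887]
tcp_rot: [2.698, 1.564, 1.067]
wrist_force: [-0.0, 0.3, 0.6]
finger_gap: 0.0853
```

Run:
```python
from h import *
d=to(.593,-.115,.144,np.radians(86))
```

```text
at [ 0.5962 -0.1043  0.1887] shift [44.7 -2.6 11.2] jaw deg -93.5 twist x 0.5 tilt [0.0031 0.0056] gap 85.3 t 18.85 F [-0.   0.3  0.6]
```

Call:
{"method": "play_rows", "body": {
  "rows": [
    {"xyz": [0, -2, 10], "twist": [0.5, -0.3, 0], "gripper": 100},
    {"xyz": [10, 0, 1], "twist": [0, 0, 0], "gripper": 100}
  ]
}}

```text
t: 19.05
tcp_pos: [0.5935, -0.1115, 0.1772]
tcp_rot: [2.593, 1.568, 0.958]
wrist_force: [0.2, -0.6, 1.1]
finger_gap: 0.0856
```

Run:
```python
from h import *
d=to(.593,-.115,.144,np.radians(86))
```

```text
at [ 0.5935 -0.1115  0.1772] shift [33.2 -0.3  3.6] jaw deg -93.7 twist x 0.3 tilt [0.0013 0.0019] gap 85.6 t 19.05 F [ 0.2 -0.6  1.1]
```

Call:
{"method": "play_rows", "body": {
  "rows": [
    {"xyz": [10, 0, 4], "twist": [0.3, 0, 0], "gripper": 100},
    {"xyz": [12, 0, 2], "twist": [0, 0, 0], "gripper": 100},
    {"xyz": [8, 0, 0], "twist": [0, 0, 0], "gripper": 100}
  ]
}}

```text
t: 19.35
tcp_pos: [0.5935, -0.1177, 0.1456]
tcp_rot: [2.217, 1.568, 0.577]
wrist_force: [-0.4, -0.3, -0.3]
finger_gap: 0.0854
```

Run:
```python
from h import *
d=to(.593,-.115,.144,np.radians(86))
```

```text
at [ 0.5935 -0.1177  0.1456] shift [ 1.6 -0.7 -2.7] jaw deg -94.0 twist x -0.0 tilt [0.0026 0.0017] gap 85.4 t 19.35 F [-0.4 -0.3 -0.3]
```

Call:
{"method": "play_rows", "body": {
  "rows": [
    {"xyz": [1, 0, -3], "twist": [0, 0, 0], "gripper": 0},
    {"xyz": [0, 0, 0], "twist": [0, 0, 0], "gripper": 0},
    {"xyz": [0, 0, 0], "twist": [0, 0, 0], "gripper": 0},
    {"xyz": [0, 0, 0], "twist": [0, 0, 0], "gripper": 0}
  ],
  "force": 30
}}

```text
t: 19.75
tcp_pos: [0.5929, -0.1149, 0.1438]
tcp_rot: [2.965, 1.569, 1.323]
wrist_force: [-0.2, -0.4, -1.2]
finger_gap: 0.0683
```

Call:
{"method": "play_rows", "body": {
  "rows": [
    {"xyz": [0, 0, 0], "twist": [0, 0, 0], "gripper": 0},
    {"xyz": [-10, 0, 0], "twist": [0, 0, 0], "gripper": 0}
  ],
  "force": 50
}}

```text
t: 19.95
tcp_pos: [0.5929, -0.1148, 0.1531]
tcp_rot: [3.118, 1.569, 1.477]
wrist_force: [2.5, -0.9, -6.0]
finger_gap: 0.0671
```

Call:
{"method": "play_rows", "body": {
  "rows": [
    {"xyz": [-15, 0, 0], "twist": [0, 0, 0], "gripper": 0},
    {"xyz": [-15, 0, 0], "twist": [0, 0, 0], "gripper": 0},
    {"xyz": [-14, 0, 0], "twist": [0, 0, 0], "gripper": 0},
    {"xyz": [0, 0, 0], "twist": [0, 0, 0], "gripper": 0}
  ]
}}

```text
t: 20.35
tcp_pos: [0.5943, -0.1144, 0.2038]
tcp_rot: [2.075, 1.566, 0.434]
wrist_force: [0.2, 0.8, -1.1]
finger_gap: 0.0672
```

Run:
```python
from h import *
d=to(.593,-.115,.2,np.radians(86)); to(.401,.249,.2)
c=snap('scene'); print([(np.round(q['at'],3),round(q['conf'],2)) for q in bot.pinpoint('scene','holder1')])
```

```text
at [ 0.5943 -0.1144  0.2038] shift [ 3.8 -1.3  0.7] jaw deg -94.0 twist x -0.0 tilt [0.0045 0.0021] gap 67.2 t 20.35 F [ 0.2  0.8 -1.1]
at [ 0.5943 -0.1144  0.2038] shift [   3.7 -218.3 -349. ] jaw deg -94.0 twist x None tilt [0.0045 0.0021] gap 67.2 t 20.35 F [ 0.2  0.8 -1.1]
[(array([0.503, 0.38 , 0.009]), 0.75), (array([0.513, 0.249, 0.004]), 0.69), (array([ 0.596, -0.111,  0.185]), 0.6)]
```

Call:
{"method": "play_rows", "body": {
  "rows": [
    {"xyz": [0, -25, 0], "twist": [0, 0, 0], "gripper": 0},
    {"xyz": [0, -35, 0], "twist": [0, 0, 0], "gripper": 0},
    {"xyz": [0, -20, -20], "twist": [0, 0, 0.2], "gripper": 0},
    {"xyz": [0, -10, -40], "twist": [0, 0, 0.2], "gripper": 0},
    {"xyz": [0, -15, -40], "twist": [0, 0, 0.2], "gripper": 0},
    {"xyz": [0, -15, -40], "twist": [0, 0, 0.2], "gripper": 0},
    {"xyz": [0, -15, -40], "twist": [0, 0, 0], "gripper": 0},
    {"xyz": [0, -20, -40], "twist": [0, 0, 0], "gripper": 0},
    {"xyz": [0, -20, -40], "twist": [0, 0, 0], "gripper": 0},
    {"xyz": [0, -20, -40], "twist": [0, 0, 0], "gripper": 0},
    {"xyz": [0, -10, -30], "twist": [0, 0, 0], "gripper": 0},
    {"xyz": [0, 0, 0], "twist": [0, 0, 0], "gripper": 0}
  ]
}}

```text
t: 21.65
tcp_pos: [0.3996, 0.238, 0.195]
tcp_rot: [1.391, 1.567, -0.258]
wrist_force: [0.3, 0.0, -1.1]
finger_gap: 0.0673
```

Run:
```python
from h import *
to(.401,.249,.1,np.radians(86)); print(st()[0]['joint_positions'].round(2))
```

```text
at [0.3996 0.238  0.195 ] shift [ 95.    0.2 -11.2] jaw deg -94.4 twist x -0.4 tilt [ 0.0037 -0.001 ] gap 67.3 t 21.65 F [ 0.3  0.  -1.1]
[-0.11  0.26 -0.57  2.05  0.19  0.88 -2.43]
```

Call:
{"method": "play_rows", "body": {
  "rows": [
    {"xyz": [30, 0, -10], "twist": [-0.3, 0, -0.2], "gripper": 0},
    {"xyz": [35, 0, 0], "twist": [0, 0, 0], "gripper": 0},
    {"xyz": [30, 0, 0], "twist": [0, 0, 0], "gripper": 0},
    {"xyz": [20, 0, 0], "twist": [0, 0, 0], "gripper": 0}
  ]
}}

```text
t: 22.05
tcp_pos: [0.4023, 0.2481, 0.0782]
tcp_rot: [1.626, 1.565, -0.016]
wrist_force: [0.0, -0.1, -1.9]
finger_gap: 0.0674
```

Run:
```python
from h import *
to(.401,.249,.03,np.radians(86))
```

```text
at [0.4023 0.2481 0.0782] shift [48.2 -1.6 -0.8] jaw deg -94.0 twist x -0.0 tilt [ 0.0054 -0.0001] gap 67.4 t 22.05 F [ 0.  -0.1 -1.9]
```

Call:
{"method": "play_rows", "body": {
  "rows": [
    {"xyz": [18, -1, 0], "twist": [0, 0, -0.3], "gripper": 0},
    {"xyz": [14, 0, 0], "twist": [0, 0, 0], "gripper": 0},
    {"xyz": [8, 0, 0], "twist": [0, 0, 0], "gripper": 0}
  ]
}}

```text
t: 22.35
tcp_pos: [0.3996, 0.244, 0.0332]
tcp_rot: [-0.835, 1.563, -2.479]
wrist_force: [0.5, -0.1, -1.8]
finger_gap: 0.0672
```

Call:
{"method": "play_rows", "body": {
  "rows": [
    {"xyz": [4, 0, 0], "twist": [0, 0, 0], "gripper": 0},
    {"xyz": [2, 0, 0], "twist": [0, 0, 0], "gripper": 0}
  ]
}}

```text
t: 22.55
tcp_pos: [0.401, 0.2429, 0.0283]
tcp_rot: [-0.538, 1.562, -2.182]
wrist_force: [-9.4, -6.3, 40.2]
finger_gap: 0.0678
```

Call:
{"method": "play_rows", "body": {
  "rows": [
    {"xyz": [-2, 0, 0], "twist": [0, 0, 0], "gripper": 100},
    {"xyz": [0, 0, 0], "twist": [0, 0, 0], "gripper": 100},
    {"xyz": [0, 0, 0], "twist": [0, 0, 0], "gripper": 100},
    {"xyz": [0, 0, 0], "twist": [0, 0, 0], "gripper": 100},
    {"xyz": [-15, 0, 0], "twist": [0, 0, 0], "gripper": 100},
    {"xyz": [-30, 0, 0], "twist": [0, 0, 0], "gripper": 100},
    {"xyz": [-50, 0, 0], "twist": [0, 0, 0], "gripper": 100},
    {"xyz": [-50, 0, 0], "twist": [0, 0, 0], "gripper": 100},
    {"xyz": [-50, 0, 0], "twist": [0, 0, 0], "gripper": 100},
    {"xyz": [0, 0, 0], "twist": [0, 0, 0], "gripper": 100}
  ]
}}

```text
t: 23.55
tcp_pos: [0.4023, 0.2439, 0.232]
tcp_rot: [-0.594, 1.561, -2.239]
wrist_force: [-0.0, 0.2, -0.3]
finger_gap: 0.0854
```

Run:
```python
from h import *
d=to(.493,.088,.2,np.radians(86))
for k in('scene','top'):
  c=snap(k)
  for q in('holder1','candle1'): print(k,q,[(np.round(q['at'],3),round(q['conf'],2)) for q in bot.pinpoint(k,q)])
```

```text
at [0.4023 0.2439 0.232 ] shift [ 32.7 102.2 148.5] jaw deg -94.2 twist x -0.2 tilt [-0.0061 -0.0078] gap 85.4 t 23.55 F [-0.   0.2 -0.3]
scene holder1 [(array([0.512, 0.252, 0.007]), 0.73), (array([0.503, 0.376, 0.011]), 0.59), (array([0.397, 0.244, 0.008]), 0.57)]
scene candle1 [(array([ 0.511, -0.081,  0.   ]), 0.8), (array([0.512, 0.05 , 0.003]), 0.67), (array([0.452, 0.008, 0.004]), 0.55)]
top holder1 [(array([0.399, 0.248, 0.008]), 0.94), (array([0.513, 0.256, 0.006]), 0.88), (array([0.504, 0.38 , 0.005]), 0.86)]
top candle1 [(array([0.447, 0.006, 0.002]), 0.72), (array([ 0.503, -0.081, -0.002]), 0.72), (array([0.517, 0.05 , 0.002]), 0.61)]
```

One candle was knocked to about (0.515, 0.05). I'll start with the candle at (0.506, -0.081), pinching it in both jaw directions so it's centred in both axes.

Call:
{"method": "play_rows", "body": {
  "rows": [
    {"xyz": [0, 12, 40], "twist": [0, 0.4, 0.5], "gripper": 100},
    {"xyz": [0, 15, 40], "twist": [0, 0, 0.2], "gripper": 100},
    {"xyz": [0, 15, 40], "twist": [0, 0, 0.2], "gripper": 100},
    {"xyz": [0, 15, 40], "twist": [0, 0, 0.2], "gripper": 100},
    {"xyz": [0, 15, 40], "twist": [0, 0, 0.2], "gripper": 100},
    {"xyz": [0, 15, 40], "twist": [0, 0, 0.2], "gripper": 100},
    {"xyz": [0, 15, 40], "twist": [0, 0, 0], "gripper": 100},
    {"xyz": [0, 15, 30], "twist": [0, 0, 0], "gripper": 100},
    {"xyz": [0, 5, 10], "twist": [0, 0, 0], "gripper": 100},
    {"xyz": [0, 0, 0], "twist": [0, 0, 0], "gripper": 100}
  ]
}}

```text
t: 24.85
tcp_pos: [0.4941, -0.0969, 0.2115]
tcp_rot: [-1.272, 1.551, -2.908]
wrist_force: [-0.4, -0.1, -0.1]
finger_gap: 0.0854
```

Run:
```python
from h import *
d=to(.506,-.081,.1,np.radians(86))
k='scene';c=snap(k);print(k,[(np.round(q['at'],3),round(q['conf'],2)) for q in bot.pinpoint(k,'candle1')])
```

```text
at [ 0.4941 -0.0969  0.2115] shift [111.1  13.  -17.3] jaw deg -93.7 twist x 0.3 tilt [-0.0192 -0.0046] gap 85.4 t 24.85 F [-0.4 -0.1 -0.1]
scene [(array([0.45 , 0.008, 0.004]), 0.83), (array([0.514, 0.05 , 0.001]), 0.73), (array([ 0.509, -0.08 ,  0.   ]), 0.5), (array([ 0.425, -0.375,  0.006]), 0.48)]
```

Call:
{"method": "play_rows", "body": {
  "rows": [
    {"xyz": [20, 13, -17], "twist": [0.3, 0.3, 1.1], "gripper": 100},
    {"xyz": [30, 0, 0], "twist": [0, 0, 0], "gripper": 100},
    {"xyz": [25, 0, 0], "twist": [0, 0, 0], "gripper": 100},
    {"xyz": [20, 0, 0], "twist": [0, 0, 0], "gripper": 100}
  ]
}}

```text
t: 25.35
tcp_pos: [0.509, -0.0693, 0.1167]
tcp_rot: [1.849, 1.563, 0.223]
wrist_force: [-0.7, -0.6, 0.1]
finger_gap: 0.0851
```

Run:
```python
from h import *
d=to(.506,-.081,.058,np.radians(86))
```

```text
at [ 0.509  -0.0693  0.1167] shift [58.6 -2.8 12. ] jaw deg -93.2 twist x 0.8 tilt [0.0077 0.0018] gap 85.1 t 25.35 F [-0.7 -0.6  0.1]
```

Call:
{"method": "play_rows", "body": {
  "rows": [
    {"xyz": [0, -2, 11], "twist": [0.8, -0.1, -0.4], "gripper": 100},
    {"xyz": [20, 0, 2], "twist": [0, 0, 0], "gripper": 100},
    {"xyz": [20, 0, 2], "twist": [0, 0, 0], "gripper": 100},
    {"xyz": [12, 0, 0], "twist": [0, 0, 0], "gripper": 100}
  ]
}}

```text
t: 25.75
tcp_pos: [0.5051, -0.0795, 0.0648]
tcp_rot: [-2.681, 1.569, 1.97]
wrist_force: [-1.1, -0.1, 0.1]
finger_gap: 0.0854
```

Run:
```python
from h import *
d=to(.506,-.081,.058,np.radians(86))
```

```text
at [ 0.5051 -0.0795  0.0648] shift [6.8 1.  1.5] jaw deg -93.5 twist x 0.5 tilt [-0.0008  0.0018] gap 85.4 t 25.75 F [-1.1 -0.1  0.1]
```

Call:
{"method": "play_rows", "body": {
  "rows": [
    {"xyz": [5, 1, 1], "twist": [0, 0, 0], "gripper": 0},
    {"xyz": [0, 0, 0], "twist": [0, 0, 0], "gripper": 0},
    {"xyz": [0, 0, 0], "twist": [0, 0, 0], "gripper": 0},
    {"xyz": [0, 0, 0], "twist": [0, 0, 0], "gripper": 0},
    {"xyz": [0, 0, 0], "twist": [0, 0, 0], "gripper": 0},
    {"xyz": [0, 0, 0], "twist": [0, 0, 0], "gripper": 0}
  ],
  "force": 20
}}

```text
t: 26.35
tcp_pos: [0.5063, -0.0798, 0.0615]
tcp_rot: [-2.99, 1.569, 1.662]
wrist_force: [-0.1, 0.8, -3.8]
finger_gap: 0.0429
```

Call:
{"method": "play_rows", "body": {
  "rows": [
    {"xyz": [0, 0, 0], "twist": [0, 0, 0], "gripper": 100},
    {"xyz": [0, 0, 0], "twist": [0, 0, 0], "gripper": 100},
    {"xyz": [0, 0, 0], "twist": [0, 0, 0], "gripper": 100},
    {"xyz": [0, 0, 0], "twist": [0, 0, 0], "gripper": 100},
    {"xyz": [0, 0, 0], "twist": [-8.2, 0, 0], "gripper": 100},
    {"xyz": [0, 0, 0], "twist": [-8.2, 0, 0], "gripper": 100},
    {"xyz": [0, 0, 0], "twist": [-8.2, 0, 0], "gripper": 100},
    {"xyz": [0, 0, 0], "twist": [-8.2, 0, 0], "gripper": 100},
    {"xyz": [0, 0, 0], "twist": [-8.2, 0, 0], "gripper": 100},
    {"xyz": [0, 0, 0], "twist": [-8.2, 0, 0], "gripper": 100},
    {"xyz": [0, 0, 0], "twist": [-8.2, 0, 0], "gripper": 100},
    {"xyz": [0, 0, 0], "twist": [-8.2, 0, 0], "gripper": 100},
    {"xyz": [0, 0, 0], "twist": [-8.2, 0, 0], "gripper": 100},
    {"xyz": [0, 0, 0], "twist": [-8.2, 0, 0], "gripper": 100},
    {"xyz": [0, 0, 0], "twist": [-4, 0, 0], "gripper": 100},
    {"xyz": [0, 0, 0], "twist": [0, 0, 0], "gripper": 100}
  ]
}}

```text
t: 27.95
tcp_pos: [0.5092, -0.0805, 0.0641]
tcp_rot: [0.041, 1.565, -0.027]
wrist_force: [0.1, -0.2, -0.1]
finger_gap: 0.0856
```

Run:
```python
from h import *
d=to(.506,-.081,.06,np.radians(-4))
print(st()[0]['joint_positions'].round(2))
```

```text
at [ 0.5092 -0.0805  0.0641] shift [ 4.1 -0.7 -3.2] jaw deg -3.9 twist x 0.1 tilt [ 0.0061 -0.0002] gap 85.6 t 27.95 F [ 0.1 -0.2 -0.1]
[ 0.64  0.61 -0.69  2.01  0.59  0.72 -0.48]
```

Call:
{"method": "play_rows", "body": {
  "rows": [
    {"xyz": [4, 0.7, -3], "twist": [0, 0.35, 0], "gripper": 100},
    {"xyz": [0, 0, 0], "twist": [0, 0, 0], "gripper": 0},
    {"xyz": [0, 0, 0], "twist": [0, 0, 0], "gripper": 0},
    {"xyz": [0, 0, 0], "twist": [0, 0, 0], "gripper": 0},
    {"xyz": [0, 0, 0], "twist": [0, 0, 0], "gripper": 0},
    {"xyz": [0, 0, 0], "twist": [0, 0, 0], "gripper": 0},
    {"xyz": [0, 0, 0], "twist": [0, 0, 0], "gripper": 0}
  ],
  "force": 50
}}

```text
t: 28.65
tcp_pos: [0.5062, -0.0797, 0.0601]
tcp_rot: [-1.801, 1.57, -1.874]
wrist_force: [-0.2, -0.5, -0.0]
finger_gap: 0.0423
```

Run:
```python
from h import *
d=to(.506,-.0798,.06,np.radians(-4))
```

```text
at [ 0.5062 -0.0797  0.0601] shift [ 0.1 -0.1 -0.2] jaw deg -4.2 twist x -0.2 tilt [-0.0003 -0.001 ] gap 42.3 t 28.65 F [-0.2 -0.5 -0. ]
```

Call:
{"method": "play_rows", "body": {
  "rows": [
    {"xyz": [-20, 0, 0], "twist": [0, 0, 0], "gripper": 0},
    {"xyz": [-40, 0, 0], "twist": [0, 0, 0], "gripper": 0},
    {"xyz": [-40, 0, 0], "twist": [0, 0, 0], "gripper": 0},
    {"xyz": [-20, 0, 0], "twist": [0, 0, 0], "gripper": 0},
    {"xyz": [0, 0, 0], "twist": [0, 0, 0], "gripper": 0}
  ]
}}

```text
t: 29.15
tcp_pos: [0.5029, -0.0792, 0.18]
tcp_rot: [3.007, 1.561, 2.933]
wrist_force: [0.2, -0.7, -3.7]
finger_gap: 0.0423
```

Run:
```python
from h import *
d=to(.5035,.378,.18,np.radians(-4))
```

```text
at [ 0.5029 -0.0792  0.18  ] shift [  0.9 456.  -32.8] jaw deg -4.2 twist x -0.2 tilt [-0.0095  0.002 ] gap 42.3 t 29.15 F [ 0.2 -0.7 -3.7]
```

Call:
{"method": "play_rows", "body": {
  "rows": [
    {"xyz": [0, 40, 0], "twist": [0, -0.5, 0], "gripper": 0},
    {"xyz": [0, 45, -3], "twist": [0, 0, 0], "gripper": 0},
    {"xyz": [0, 45, -3], "twist": [0, 0, 0], "gripper": 0},
    {"xyz": [0, 45, -3], "twist": [0, 0, 0], "gripper": 0},
    {"xyz": [0, 45, -3], "twist": [0, 0, 0], "gripper": 0},
    {"xyz": [0, 45, -3], "twist": [0, 0, 0], "gripper": 0},
    {"xyz": [0, 45, -3], "twist": [0, 0, 0], "gripper": 0},
    {"xyz": [0, 45, -3], "twist": [0, 0, 0], "gripper": 0},
    {"xyz": [0, 45, -3], "twist": [0, 0, 0], "gripper": 0},
    {"xyz": [0, 35, 0], "twist": [0, 0, 0], "gripper": 0},
    {"xyz": [0, 10, 0], "twist": [0, 0, 0], "gripper": 0},
    {"xyz": [0, 0, 0], "twist": [0, 0, 0], "gripper": 0}
  ]
}}

```text
t: 30.35
tcp_pos: [0.5047, 0.3729, 0.1527]
tcp_rot: [-2.704, 1.539, -2.788]
wrist_force: [0.5, -0.5, -4.2]
finger_gap: 0.0423
```

Run:
```python
from h import *
d=to(.5035,.378,.13,np.radians(-4))
```

```text
at [0.5047 0.3729 0.1527] shift [22.7  5.3 -1. ] jaw deg -4.8 twist x -0.8 tilt [-0.0296 -0.0109] gap 42.3 t 30.35 F [ 0.5 -0.5 -4.2]
```

Call:
{"method": "play_rows", "body": {
  "rows": [
    {"xyz": [0, 5, -1], "twist": [-0.8, -1.7, 0.6], "gripper": 0},
    {"xyz": [12, 0, 0], "twist": [0, 0, 0], "gripper": 0},
    {"xyz": [0, 0, 0], "twist": [0, 0, 0], "gripper": 0}
  ]
}}

```text
t: 30.65
tcp_pos: [0.5035, 0.3721, 0.135]
tcp_rot: [-1.845, 1.56, -1.918]
wrist_force: [-1.2, -1.3, -3.7]
finger_gap: 0.0419
```

Run:
```python
from h import *
d=to(.5035,.378,.12,np.radians(-4))
c=snap('top'); print([(np.round(q['at'],3),round(q['conf'],2)) for q in bot.pinpoint('top','holder1')])
c=snap('scene'); print([(np.round(q['at'],3),round(q['conf'],2)) for q in bot.pinpoint('scene','holder1')],[(np.round(q['at'],3),round(q['conf'],2)) for q in bot.pinpoint('scene','candle1')])
x=c['pixels'][110:230,350:480,::-1]; cv2.imwrite('pics/c1.png',cv2.resize(x,None,fx=5,fy=5,interpolation=cv2.INTER_CUBIC))
```

```text
at [0.5035 0.3721 0.135 ] shift [14.9  6.  -0.4] jaw deg -4.2 twist x -0.2 tilt [-0.0037 -0.0103] gap 41.9 t 30.65 F [-1.2 -1.3 -3.7]
[(array([0.512, 0.255, 0.006]), 0.95)]
[(array([0.502, 0.376, 0.008]), 0.75), (array([0.397, 0.245, 0.008]), 0.72), (array([0.511, 0.25 , 0.005]), 0.53), (array([0.39 , 0.37 , 0.011]), 0.28)] [(array([0.451, 0.008, 0.   ]), 0.69), (array([0.505, 0.368, 0.077]), 0.64), (array([ 0.517,  0.048, -0.001]), 0.6)]
```

View pics/c1.png

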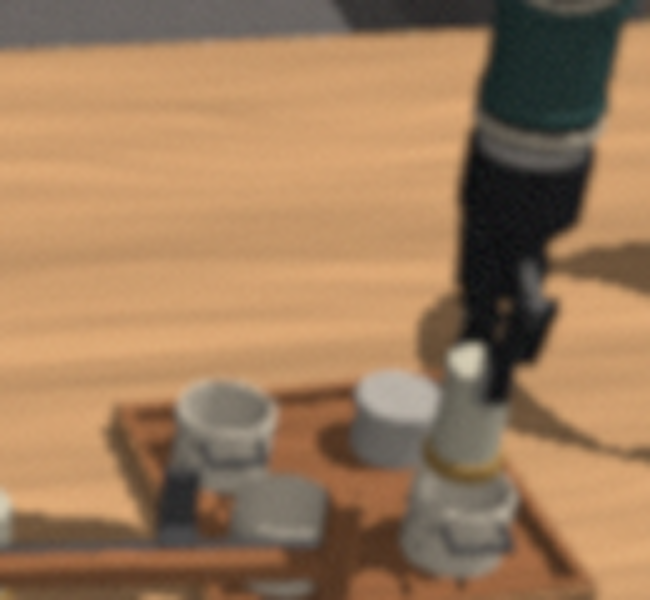

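The candle is just above cup A at about (460,460), and cups B and C stand upright. Correcting and lowering.

Call:
{"method": "play_rows", "body": {
  "rows": [
    {"xyz": [0, 5, 0], "twist": [0, -0.2, 0.6], "gripper": 0},
    {"xyz": [8, 0, 0], "twist": [0, 0, 0], "gripper": 0}
  ]
}}

```text
t: 31.1
tcp_pos: [0.5063, 0.3812, 0.1319]
tcp_rot: [0.883, 1.56, 0.81]
wrist_force: [0.2, 0.6, -2.8]
finger_gap: 0.0424
```

Run:
```python
from h import *
d=to(.5035,.377,.072,np.radians(-4))
```

```text
at [0.5063 0.3812 0.1319] shift [59.9 -4.9 -3. ] jaw deg -4.2 twist x -0.2 tilt [0.0077 0.0081] gap 42.4 t 31.1 F [ 0.2  0.6 -2.8]
```

Call:
{"method": "play_rows", "body": {
  "rows": [
    {"xyz": [0, -4, -3], "twist": [0, 0.3, -0.3], "gripper": 0},
    {"xyz": [6, 0, 0], "twist": [0, 0, 0], "gripper": 0},
    {"xyz": [5, 0, 0], "twist": [0, 0, 0], "gripper": 0}
  ]
}}

```text
t: 31.4
tcp_pos: [0.5026, 0.3765, 0.1194]
tcp_rot: [1.144, 1.569, 1.071]
wrist_force: [0.5, 0.5, -4.6]
finger_gap: 0.0418
```

Run:
```python
from h import *
d=to(.5035,.377,.072,np.radians(-4))
```

```text
at [0.5026 0.3765 0.1194] shift [47.4  0.4  0.8] jaw deg -4.2 twist x -0.2 tilt [0.001  0.0019] gap 41.8 t 31.4 F [ 0.5  0.5 -4.6]
```

Aligned to within 1 mm. Lowering in short rows.

Call:
{"method": "play_rows", "body": {
  "rows": [
    {"xyz": [6, 0.3, 0.5], "twist": [0, 0, 0], "gripper": 0},
    {"xyz": [6, 0, 0], "twist": [0, 0, 0], "gripper": 0},
    {"xyz": [6, 0, 0], "twist": [0, 0, 0], "gripper": 0}
  ]
}}

```text
t: 31.7
tcp_pos: [0.5031, 0.3768, 0.0995]
tcp_rot: [1.218, 1.569, 1.145]
wrist_force: [0.3, -0.7, -4.3]
finger_gap: 0.0422
```

Call:
{"method": "play_rows", "body": {
  "rows": [
    {"xyz": [6, 0, 0], "twist": [0, 0, 0], "gripper": 0},
    {"xyz": [6, 0, 0], "twist": [0, 0, 0], "gripper": 0}
  ]
}}

```text
t: 31.9
tcp_pos: [0.503, 0.3768, 0.0862]
tcp_rot: [1.387, 1.569, 1.314]
wrist_force: [0.5, -0.2, -4.1]
finger_gap: 0.0423
```

Run:
```python
from h import *
d=to(.5035,.377,.072,np.radians(-4))
```

```text
at [0.503  0.3768 0.0862] shift [14.2  0.2  0.4] jaw deg -4.2 twist x -0.2 tilt [0.0004 0.0016] gap 42.3 t 31.9 F [ 0.5 -0.2 -4.1]
```

Call:
{"method": "play_rows", "body": {
  "rows": [
    {"xyz": [5, 0, 0], "twist": [0, 0, 0], "gripper": 0},
    {"xyz": [5, 0, 0], "twist": [0, 0, 0], "gripper": 0}
  ]
}}

```text
t: 32.1
tcp_pos: [0.5029, 0.3768, 0.0749]
tcp_rot: [1.627, 1.569, 1.554]
wrist_force: [-0.0, -0.2, -3.0]
finger_gap: 0.0419
```

Call:
{"method": "play_rows", "body": {
  "rows": [
    {"xyz": [2, 0, 0], "twist": [0, 0, 0], "gripper": 0},
    {"xyz": [1, 0, 0], "twist": [0, 0, 0], "gripper": 0}
  ]
}}

```text
t: 32.3
tcp_pos: [0.5029, 0.3768, 0.0721]
tcp_rot: [1.975, 1.57, 1.902]
wrist_force: [-2.7, -3.2, 10.8]
finger_gap: 0.0423
```

Call:
{"method": "play_rows", "body": {
  "rows": [
    {"xyz": [0, 0, 0], "twist": [0, 0, 0], "gripper": 100},
    {"xyz": [0, 0, 0], "twist": [0, 0, 0], "gripper": 100},
    {"xyz": [0, 0, 0], "twist": [0, 0, 0], "gripper": 100},
    {"xyz": [0, 0, 0], "twist": [0, 0, 0], "gripper": 100},
    {"xyz": [-10, 0, 0], "twist": [0, 0, 0], "gripper": 100},
    {"xyz": [-25, 0, 0], "twist": [0, 0, 0], "gripper": 100},
    {"xyz": [-40, 0, 0], "twist": [0, 0, 0], "gripper": 100},
    {"xyz": [-30, -20, 0], "twist": [0, 0, 0], "gripper": 100},
    {"xyz": [0, -40, 0], "twist": [0, 0, 0], "gripper": 100},
    {"xyz": [0, -40, 0], "twist": [0, 0, 0], "gripper": 100},
    {"xyz": [0, -40, 0], "twist": [0, 0, 0], "gripper": 100},
    {"xyz": [0, -40, 0], "twist": [0, 0, 0], "gripper": 100},
    {"xyz": [0, -40, 0], "twist": [0, 0, 0], "gripper": 100},
    {"xyz": [0, -40, 0], "twist": [0, 0, 0], "gripper": 100},
    {"xyz": [0, -40, 0], "twist": [0, 0, 0], "gripper": 100},
    {"xyz": [0, -20, 0], "twist": [0, 0, 0], "gripper": 100},
    {"xyz": [0, 0, 0], "twist": [0, 0, 0], "gripper": 100}
  ]
}}

```text
t: 34.0
tcp_pos: [0.4812, 0.051, 0.1901]
tcp_rot: [0.461, 1.556, 0.393]
wrist_force: [0.0, -0.5, -0.3]
finger_gap: 0.0855
```

Run:
```python
from h import *
d=to(.516,.05,.1,np.radians(-4))
k='scene';c=snap(k);print(k,[(np.round(q['at'],3),round(q['conf'],2)) for q in bot.pinpoint(k,'candle1')],[(np.round(q['at'],3),round(q['conf'],2)) for q in bot.pinpoint(k,'holder1')])
```

```text
at [0.4812 0.051  0.1901] shift [90.6  0.7 33.5] jaw deg -3.9 twist x 0.1 tilt [0.0141 0.0059] gap 85.5 t 34.0 F [ 0.  -0.5 -0.3]
scene [(array([0.505, 0.374, 0.011]), 0.76), (array([ 0.515,  0.048, -0.   ]), 0.76), (array([0.451, 0.009, 0.003]), 0.66)] [(array([0.398, 0.248, 0.009]), 0.7), (array([0.505, 0.378, 0.008]), 0.6), (array([0.512, 0.251, 0.005]), 0.59)]
```

Call:
{"method": "play_rows", "body": {
  "rows": [
    {"xyz": [0, 0, 17], "twist": [0, 0.5, -0.2], "gripper": 100},
    {"xyz": [15, 0, 16], "twist": [0, 0.2, 0], "gripper": 100},
    {"xyz": [15, 0, 0], "twist": [0, 0, 0], "gripper": 100},
    {"xyz": [15, 0, 0], "twist": [0, 0, 0], "gripper": 100},
    {"xyz": [15, 0, 0], "twist": [0, 0, 0], "gripper": 100}
  ]
}}

```text
t: 34.65
tcp_pos: [0.5159, 0.0632, 0.1306]
tcp_rot: [0.901, 1.56, 0.851]
wrist_force: [-0.7, -0.3, 1.1]
finger_gap: 0.0852
```

Run:
```python
from h import *
d=to(.516,.049,.06,np.radians(-4))
```

```text
at [0.5159 0.0632 0.1306] shift [ 70.5 -14.8   0.3] jaw deg -2.8 twist x 1.2 tilt [0.0074 0.0085] gap 85.2 t 34.65 F [-0.7 -0.3  1.1]
```

Call:
{"method": "play_rows", "body": {
  "rows": [
    {"xyz": [0, -13, 0], "twist": [1, 0.3, -0.4], "gripper": 100},
    {"xyz": [10, -1, 0], "twist": [0, 0, 0], "gripper": 100},
    {"xyz": [12, 0, 0], "twist": [0, 0, 0], "gripper": 100},
    {"xyz": [12, 0, 0], "twist": [0, 0, 0], "gripper": 100}
  ]
}}

```text
t: 35.05
tcp_pos: [0.513, 0.0485, 0.093]
tcp_rot: [2.545, 1.57, 2.479]
wrist_force: [-0.4, 0.2, -0.5]
finger_gap: 0.0855
```

Run:
```python
from h import *
d=to(.516,.049,.06,np.radians(-4))
```

```text
at [0.513  0.0485 0.093 ] shift [33.   0.7  3. ] jaw deg -3.8 twist x 0.2 tilt [-0.0009  0.0007] gap 85.5 t 35.05 F [-0.4  0.2 -0.5]
```

Call:
{"method": "play_rows", "body": {
  "rows": [
    {"xyz": [6, 0.5, 2], "twist": [0, 0, 0], "gripper": 100},
    {"xyz": [6, 0, 0], "twist": [0, 0, 0], "gripper": 100},
    {"xyz": [6, 0, 0], "twist": [0, 0, 0], "gripper": 100},
    {"xyz": [6, 0, 0], "twist": [0, 0, 0], "gripper": 100},
    {"xyz": [5, 0, 0], "twist": [0, 0, 0], "gripper": 100},
    {"xyz": [0, 0, 0], "twist": [0, 0, 0], "gripper": 0},
    {"xyz": [0, 0, 0], "twist": [0, 0, 0], "gripper": 0},
    {"xyz": [0, 0, 0], "twist": [0, 0, 0], "gripper": 0},
    {"xyz": [0, 0, 0], "twist": [0, 0, 0], "gripper": 0},
    {"xyz": [0, 0, 0], "twist": [0, 0, 0], "gripper": 0},
    {"xyz": [0, 0, 0], "twist": [0, 0, 0], "gripper": 0}
  ],
  "force": 20
}}

```text
t: 36.15
tcp_pos: [0.5147, 0.049, 0.0605]
tcp_rot: [2.677, 1.569, 2.611]
wrist_force: [0.5, -0.7, -2.0]
finger_gap: 0.0429
```

Call:
{"method": "play_rows", "body": {
  "rows": [
    {"xyz": [0, 0, 0], "twist": [0, 0, 0], "gripper": 68},
    {"xyz": [0, 0, 0], "twist": [0, 0, 0], "gripper": 68},
    {"xyz": [0, 0, 0], "twist": [0, 0, 0], "gripper": 68},
    {"xyz": [0, 0, 0], "twist": [8.2, 0, 0], "gripper": 68},
    {"xyz": [0, 0, 0], "twist": [8.2, 0, 0], "gripper": 68},
    {"xyz": [0, 0, 0], "twist": [8.2, 0, 0], "gripper": 68},
    {"xyz": [0, 0, 0], "twist": [8.2, 0, 0], "gripper": 68},
    {"xyz": [0, 0, 0], "twist": [8.2, 0, 0], "gripper": 68},
    {"xyz": [0, 0, 0], "twist": [8.2, 0, 0], "gripper": 68},
    {"xyz": [0, 0, 0], "twist": [8.2, 0, 0], "gripper": 68},
    {"xyz": [0, 0, 0], "twist": [8.2, 0, 0], "gripper": 68},
    {"xyz": [0, 0, 0], "twist": [8.2, 0, 0], "gripper": 68},
    {"xyz": [0, 0, 0], "twist": [8.2, 0, 0], "gripper": 68},
    {"xyz": [0, 0, 0], "twist": [4, 0, 0], "gripper": 68},
    {"xyz": [0, 0, 0], "twist": [0, 0, 0], "gripper": 68}
  ]
}}

```text
t: 37.65
tcp_pos: [0.516, 0.0502, 0.0622]
tcp_rot: [2.651, 1.568, 1.022]
wrist_force: [-0.5, 1.1, 0.5]
finger_gap: 0.058
```

Run:
```python
from h import *
d=to(.516,.049,.06,np.radians(86))
```

```text
at [0.516  0.0502 0.0622] shift [2.2 0.  1.2] jaw deg -93.4 twist x 0.6 tilt [0.0017 0.0028] gap 58.0 t 37.65 F [-0.5  1.1  0.5]
```

Call:
{"method": "play_rows", "body": {
  "rows": [
    {"xyz": [2, -1.3, 0.5], "twist": [0, 0, 0], "gripper": 68},
    {"xyz": [0, 0, 0], "twist": [0, 0, 0], "gripper": 0},
    {"xyz": [0, 0, 0], "twist": [0, 0, 0], "gripper": 0},
    {"xyz": [0, 0, 0], "twist": [0, 0, 0], "gripper": 0},
    {"xyz": [0, 0, 0], "twist": [0, 0, 0], "gripper": 0},
    {"xyz": [0, 0, 0], "twist": [0, 0, 0], "gripper": 0}
  ],
  "force": 50
}}

```text
t: 38.25
tcp_pos: [0.5147, 0.05, 0.0606]
tcp_rot: [2.668, 1.567, 1.044]
wrist_force: [-0.4, 0.3, 0.7]
finger_gap: 0.0424
```

Call:
{"method": "play_rows", "body": {
  "rows": [
    {"xyz": [-15, 0, 0], "twist": [0, 0, 0], "gripper": 0},
    {"xyz": [-30, 0, 0], "twist": [0, 0, 0], "gripper": 0},
    {"xyz": [-25, 0, 0], "twist": [0, 0, 0], "gripper": 0},
    {"xyz": [0, 0, -30], "twist": [0, 0, 0.2], "gripper": 0},
    {"xyz": [0, 0, -40], "twist": [0, 0, 0.2], "gripper": 0},
    {"xyz": [0, 0, -40], "twist": [0, 0, 0.2], "gripper": 0},
    {"xyz": [0, 0, -40], "twist": [0, 0, 0], "gripper": 0},
    {"xyz": [0, 0, -25], "twist": [0, 0, 0], "gripper": 0},
    {"xyz": [0, 0, -15], "twist": [0, 0, 0], "gripper": 0},
    {"xyz": [0, 0, 0], "twist": [0, 0, 0], "gripper": 0}
  ]
}}

```text
t: 39.25
tcp_pos: [0.5204, 0.2413, 0.1269]
tcp_rot: [-0.615, 1.57, -2.243]
wrist_force: [0.4, -0.9, -3.2]
finger_gap: 0.0423
```

Run:
```python
from h import *
d=to(.512,.2555,.12,np.radians(86))
k='scene';c=snap(k);print(k,[(np.round(q['at'],3),round(q['conf'],2)) for q in bot.pinpoint(k,'candle1')],[(np.round(q['at'],3),round(q['conf'],2)) for q in bot.pinpoint(k,'holder1')])
```

```text
at [0.5204 0.2413 0.1269] shift [  6.9  -9.2 -13.7] jaw deg -93.2 twist x 0.8 tilt [-0.0005 -0.0007] gap 42.3 t 39.25 F [ 0.4 -0.9 -3.2]
scene [(array([0.45 , 0.008, 0.004]), 0.62), (array([0.507, 0.375, 0.011]), 0.57), (array([0.518, 0.242, 0.066]), 0.55)] [(array([0.505, 0.381, 0.008]), 0.75), (array([0.511, 0.252, 0.005]), 0.67), (array([0.4  , 0.243, 0.008]), 0.6)]
```

Call:
{"method": "play_rows", "body": {
  "rows": [
    {"xyz": [0, -8, -12], "twist": [0.6, 0, 0], "gripper": 0},
    {"xyz": [2, 0, 0], "twist": [0, 0, 0], "gripper": 0},
    {"xyz": [3, 0, 0], "twist": [0, 0, 0], "gripper": 0}
  ]
}}

```text
t: 39.7
tcp_pos: [0.5157, 0.2427, 0.1214]
tcp_rot: [0.049, 1.563, -1.602]
wrist_force: [0.4, -0.2, -3.7]
finger_gap: 0.0422
```

Run:
```python
from h import *
d=to(.5115,.2545,.072,np.radians(86))
```

```text
at [0.5157 0.2427 0.1214] shift [ 49.3  -5.1 -11.8] jaw deg -94.6 twist x -0.6 tilt [-0.0002 -0.0077] gap 42.2 t 39.7 F [ 0.4 -0.2 -3.7]
```

Call:
{"method": "play_rows", "body": {
  "rows": [
    {"xyz": [0, -4, -6], "twist": [-0.3, 0.3, 0], "gripper": 0},
    {"xyz": [3, -1, -5], "twist": [0, 0.1, 0], "gripper": 0},
    {"xyz": [3, 0, 0], "twist": [0, 0, 0], "gripper": 0}
  ]
}}

```text
t: 40.0
tcp_pos: [0.5124, 0.2518, 0.1148]
tcp_rot: [0.629, 1.569, -1.021]
wrist_force: [-0.5, 0.8, -2.5]
finger_gap: 0.0422
```

Run:
```python
from h import *
d=to(.5115,.2545,.072,np.radians(86))
```

```text
at [0.5124 0.2518 0.1148] shift [42.8 -1.2 -2.7] jaw deg -94.5 twist x -0.5 tilt [ 0.0007 -0.0012] gap 42.2 t 40.0 F [-0.5  0.8 -2.5]
```

Call:
{"method": "play_rows", "body": {
  "rows": [
    {"xyz": [5, -1, -2.5], "twist": [0, 0, 0], "gripper": 0},
    {"xyz": [5, 0, 0], "twist": [0, 0, 0], "gripper": 0},
    {"xyz": [5, 0, 0], "twist": [0, 0, 0], "gripper": 0},
    {"xyz": [5, 0, 0], "twist": [0, 0, 0], "gripper": 0},
    {"xyz": [5, 0, 0], "twist": [0, 0, 0], "gripper": 0}
  ]
}}

```text
t: 40.5
tcp_pos: [0.5116, 0.2543, 0.0872]
tcp_rot: [0.292, 1.569, -1.358]
wrist_force: [0.4, -0.6, -4.2]
finger_gap: 0.0419
```

Call:
{"method": "play_rows", "body": {
  "rows": [
    {"xyz": [5, 0, 0], "twist": [0, 0, 0], "gripper": 0},
    {"xyz": [5, 0, 0], "twist": [0, 0, 0], "gripper": 0}
  ]
}}

```text
t: 40.7
tcp_pos: [0.5116, 0.254, 0.076]
tcp_rot: [0.09, 1.569, -1.56]
wrist_force: [-0.2, 0.1, -3.0]
finger_gap: 0.0421
```

Call:
{"method": "play_rows", "body": {
  "rows": [
    {"xyz": [2, 0, 0], "twist": [0, 0, 0], "gripper": 0},
    {"xyz": [1, 0, 0], "twist": [0, 0, 0], "gripper": 0}
  ]
}}

```text
t: 40.9
tcp_pos: [0.5116, 0.2538, 0.0727]
tcp_rot: [-0.115, 1.568, -1.765]
wrist_force: [-3.5, -3.2, 12.0]
finger_gap: 0.0422
```

Call:
{"method": "play_rows", "body": {
  "rows": [
    {"xyz": [0, 0, 0], "twist": [0, 0, 0], "gripper": 100},
    {"xyz": [0, 0, 0], "twist": [0, 0, 0], "gripper": 100},
    {"xyz": [0, 0, 0], "twist": [0, 0, 0], "gripper": 100},
    {"xyz": [0, 0, 0], "twist": [0, 0, 0], "gripper": 100},
    {"xyz": [-10, 0, 0], "twist": [0, 0, 0], "gripper": 100},
    {"xyz": [-25, 0, 0], "twist": [0, 0, 0], "gripper": 100},
    {"xyz": [-40, 0, 0], "twist": [0, 0, 0], "gripper": 100},
    {"xyz": [-20, 0, 20], "twist": [0, 0, 0], "gripper": 100},
    {"xyz": [0, -10, 40], "twist": [0, 0, 0.2], "gripper": 100},
    {"xyz": [0, -10, 40], "twist": [0, 0, 0.2], "gripper": 100},
    {"xyz": [0, -10, 40], "twist": [0, 0, 0.2], "gripper": 100},
    {"xyz": [0, -10, 40], "twist": [0, 0, 0.2], "gripper": 100},
    {"xyz": [0, -10, 35], "twist": [0, 0, 0], "gripper": 100},
    {"xyz": [0, -10, 20], "twist": [0, 0, 0], "gripper": 100},
    {"xyz": [0, 0, 0], "twist": [0, 0, 0], "gripper": 100}
  ]
}}

```text
t: 42.4
tcp_pos: [0.4342, 0.0201, 0.1799]
tcp_rot: [1.675, 1.542, 0.029]
wrist_force: [-0.6, 0.3, -0.1]
finger_gap: 0.0853
```

Run:
```python
from h import *
d=to(.45,.0075,.1,np.radians(86))
k='scene';c=snap(k);print(k,[(np.round(q['at'],3),round(q['conf'],2)) for q in bot.pinpoint(k,'candle1')],[(np.round(q['at'],3),round(q['conf'],2)) for q in bot.pinpoint(k,'holder1')])
```

```text
at [0.4342 0.0201 0.1799] shift [80.3 14.4 11.6] jaw deg -94.3 twist x -0.3 tilt [0.0288 0.0008] gap 85.3 t 42.4 F [-0.6  0.3 -0.1]
scene [(array([0.45 , 0.01 , 0.002]), 0.78), (array([0.509, 0.253, 0.012]), 0.59), (array([0.506, 0.379, 0.014]), 0.57), (array([0.645, 0.01 , 0.204]), 0.17)] [(array([0.396, 0.242, 0.007]), 0.92), (array([0.504, 0.379, 0.008]), 0.65), (array([0.512, 0.253, 0.007]), 0.46)]
```

Two candles are in. Correcting above the last one at (0.450, 0.008).

Call:
{"method": "play_rows", "body": {
  "rows": [
    {"xyz": [0, 12, 10], "twist": [0, 0, -1.4], "gripper": 100},
    {"xyz": [12, 0, 0], "twist": [0, 0, 0], "gripper": 100},
    {"xyz": [12, 0, 0], "twist": [0, 0, 0], "gripper": 100},
    {"xyz": [12, 0, 0], "twist": [0, 0, 0], "gripper": 100},
    {"xyz": [12, 0, 0], "twist": [0, 0, 0], "gripper": 100}
  ]
}}

```text
t: 43.05
tcp_pos: [0.45, 0.0206, 0.1302]
tcp_rot: [2.309, 1.558, 0.679]
wrist_force: [0.3, 0.3, -0.4]
finger_gap: 0.0856
```

Run:
```python
from h import *
d=to(.45,.008,.06,np.radians(86))
```

```text
at [0.45   0.0206 0.1302] shift [70.1  0.1 13.2] jaw deg -93.4 twist x 0.6 tilt [0.01   0.0081] gap 85.6 t 43.05 F [ 0.3  0.3 -0.4]
```

Call:
{"method": "play_rows", "body": {
  "rows": [
    {"xyz": [0, 0, 11], "twist": [0.5, -0.3, -0.4], "gripper": 100},
    {"xyz": [8, 0, 1], "twist": [0, 0, 0], "gripper": 100},
    {"xyz": [8, 0, 0], "twist": [0, 0, 0], "gripper": 100},
    {"xyz": [6, 0, 0], "twist": [0, 0, 0], "gripper": 100},
    {"xyz": [6, 0, 0], "twist": [0, 0, 0], "gripper": 100}
  ]
}}

```text
t: 43.55
tcp_pos: [0.447, 0.0104, 0.0976]
tcp_rot: [-2.613, 1.566, 2.036]
wrist_force: [0.1, 0.5, 0.9]
finger_gap: 0.0853
```

Run:
```python
from h import *
d=to(.45,.008,.06,np.radians(86))
```

```text
at [0.447  0.0104 0.0976] shift [37.6  3.2  2.4] jaw deg -93.7 twist x 0.3 tilt [-0.0021  0.0041] gap 85.3 t 43.55 F [0.1 0.5 0.9]
```

Call:
{"method": "play_rows", "body": {
  "rows": [
    {"xyz": [6, 3, 2], "twist": [0, -0.2, 0.1], "gripper": 100},
    {"xyz": [6, 0, 0], "twist": [0, 0, 0], "gripper": 100},
    {"xyz": [6, 0, 0], "twist": [0, 0, 0], "gripper": 100},
    {"xyz": [6, 0, 0], "twist": [0, 0, 0], "gripper": 100},
    {"xyz": [6, 0, 0], "twist": [0, 0, 0], "gripper": 100},
    {"xyz": [2, 0, 0], "twist": [0, 0, 0], "gripper": 0},
    {"xyz": [0, 0, 0], "twist": [0, 0, 0], "gripper": 0},
    {"xyz": [0, 0, 0], "twist": [0, 0, 0], "gripper": 0},
    {"xyz": [0, 0, 0], "twist": [0, 0, 0], "gripper": 0},
    {"xyz": [0, 0, 0], "twist": [0, 0, 0], "gripper": 0},
    {"xyz": [0, 0, 0], "twist": [0, 0, 0], "gripper": 0}
  ],
  "force": 20
}}

```text
t: 44.65
tcp_pos: [0.45, 0.0078, 0.0625]
tcp_rot: [-1.381, 1.57, -3.016]
wrist_force: [0.0, 0.0, -2.3]
finger_gap: 0.0433
```

Call:
{"method": "play_rows", "body": {
  "rows": [
    {"xyz": [0, 0, 0], "twist": [0, 0, 0], "gripper": 75},
    {"xyz": [0, 0, 0], "twist": [0, 0, 0], "gripper": 75},
    {"xyz": [0, 0, 0], "twist": [0, 0, 0], "gripper": 75},
    {"xyz": [0, 0, 0], "twist": [-8.2, 0, 0], "gripper": 75},
    {"xyz": [0, 0, 0], "twist": [-8.2, 0, 0], "gripper": 75},
    {"xyz": [0, 0, 0], "twist": [-8.2, 0, 0], "gripper": 75},
    {"xyz": [0, 0, 0], "twist": [-8.2, 0, 0], "gripper": 75},
    {"xyz": [0, 0, 0], "twist": [-8.2, 0, 0], "gripper": 75},
    {"xyz": [0, 0, 0], "twist": [-8.2, 0, 0], "gripper": 75},
    {"xyz": [0, 0, 0], "twist": [-8.2, 0, 0], "gripper": 75},
    {"xyz": [0, 0, 0], "twist": [-8.2, 0, 0], "gripper": 75},
    {"xyz": [0, 0, 0], "twist": [-8.2, 0, 0], "gripper": 75},
    {"xyz": [0, 0, 0], "twist": [-8.2, 0, 0], "gripper": 75},
    {"xyz": [0, 0, 0], "twist": [-4, 0, 0], "gripper": 75},
    {"xyz": [0, 0, 0], "twist": [0, 0, 0], "gripper": 75}
  ]
}}

```text
t: 46.15
tcp_pos: [0.4524, 0.0087, 0.0643]
tcp_rot: [0.128, 1.566, 0.058]
wrist_force: [0.2, 0.1, 0.7]
finger_gap: 0.0642
```

Run:
```python
from h import *
d=to(.45,.008,.06,np.radians(-4))
```

```text
at [0.4524 0.0087 0.0643] shift [ 4.3 -0.9 -2.4] jaw deg -4.1 twist x -0.1 tilt [0.0049 0.0003] gap 64.2 t 46.15 F [0.2 0.1 0.7]
```

Call:
{"method": "play_rows", "body": {
  "rows": [
    {"xyz": [4, -0.9, -2.4], "twist": [0, 0.25, 0], "gripper": 75},
    {"xyz": [0, 0, 0], "twist": [0, 0, 0], "gripper": 0},
    {"xyz": [0, 0, 0], "twist": [0, 0, 0], "gripper": 0},
    {"xyz": [0, 0, 0], "twist": [0, 0, 0], "gripper": 0},
    {"xyz": [0, 0, 0], "twist": [0, 0, 0], "gripper": 0},
    {"xyz": [0, 0, 0], "twist": [0, 0, 0], "gripper": 0}
  ],
  "force": 50
}}

```text
t: 46.75
tcp_pos: [0.4496, 0.008, 0.0605]
tcp_rot: [-1.307, 1.57, -1.383]
wrist_force: [0.3, -0.0, 0.1]
finger_gap: 0.0423
```

Call:
{"method": "play_rows", "body": {
  "rows": [
    {"xyz": [-15, 0, 0], "twist": [0, 0, 0], "gripper": 0},
    {"xyz": [-30, 0, 0], "twist": [0, 0, 0], "gripper": 0},
    {"xyz": [-25, 0, 0], "twist": [0, 0, 0], "gripper": 0},
    {"xyz": [0, 30, -8], "twist": [0, 0, 0], "gripper": 0},
    {"xyz": [0, 40, -10], "twist": [0, 0, 0], "gripper": 0},
    {"xyz": [0, 40, -10], "twist": [0, 0, 0], "gripper": 0},
    {"xyz": [0, 40, -10], "twist": [0, 0, 0], "gripper": 0},
    {"xyz": [0, 40, -8], "twist": [0, 0, 0], "gripper": 0},
    {"xyz": [0, 25, -6], "twist": [0, 0, 0], "gripper": 0},
    {"xyz": [0, 10, 0], "twist": [0, 0, 0], "gripper": 0},
    {"xyz": [0, 0, 0], "twist": [0, 0, 0], "gripper": 0}
  ]
}}

```text
t: 47.85
tcp_pos: [0.4117, 0.2405, 0.1285]
tcp_rot: [-2.945, 1.561, -3.032]
wrist_force: [-0.5, -0.8, -4.4]
finger_gap: 0.0422
```

Run:
```python
from h import *
d=to(.399,.244,.12,np.radians(-4))
k='scene';c=snap(k);print(k,[(np.round(q['at'],3),round(q['conf'],2)) for q in bot.pinpoint(k,'candle1')],[(np.round(q['at'],3),round(q['conf'],2)) for q in bot.pinpoint(k,'holder1')])
```

```text
at [0.4117 0.2405 0.1285] shift [  8.6   2.4 -12.9] jaw deg -5.0 twist x -1.0 tilt [-0.0094 -0.001 ] gap 42.2 t 47.85 F [-0.5 -0.8 -4.4]
scene [(array([0.505, 0.376, 0.013]), 0.7), (array([0.412, 0.242, 0.073]), 0.57), (array([0.511, 0.253, 0.014]), 0.53), (array([0.399, 0.244, 0.008]), 0.31)] [(array([0.396, 0.248, 0.006]), 0.76), (array([0.504, 0.378, 0.007]), 0.73), (array([0.511, 0.253, 0.003]), 0.56)]
```

Call:
{"method": "play_rows", "body": {
  "rows": [
    {"xyz": [0, 2, -11], "twist": [-0.8, -0.4, 0], "gripper": 0},
    {"xyz": [3, 0, -1], "twist": [0, 0, 0], "gripper": 0},
    {"xyz": [4, 0, 0], "twist": [0, 0, 0], "gripper": 0}
  ]
}}

```text
t: 48.3
tcp_pos: [0.4005, 0.2368, 0.1209]
tcp_rot: [-1.788, 1.564, -1.871]
wrist_force: [0.3, -0.6, -3.9]
finger_gap: 0.0421
```

Run:
```python
from h import *
d=to(.399,.2445,.072,np.radians(-4))
```

```text
at [0.4005 0.2368 0.1209] shift [48.9  7.9 -2. ] jaw deg -4.7 twist x -0.7 tilt [-0.0019 -0.0061] gap 42.1 t 48.3 F [ 0.3 -0.6 -3.9]
```

Call:
{"method": "play_rows", "body": {
  "rows": [
    {"xyz": [0, 5, -1.5], "twist": [-0.4, 0, 0.3], "gripper": 0},
    {"xyz": [3, 2, 0], "twist": [0, 0, 0], "gripper": 0},
    {"xyz": [3, 0, 0], "twist": [0, 0, 0], "gripper": 0}
  ]
}}

```text
t: 48.6
tcp_pos: [0.3997, 0.2434, 0.1142]
tcp_rot: [-2.451, 1.569, -2.528]
wrist_force: [0.8, 0.9, -4.1]
finger_gap: 0.0426
```

Run:
```python
from h import *
d=to(.399,.2445,.072,np.radians(-4))
```

```text
at [0.3997 0.2434 0.1142] shift [42.2  1.1 -0.7] jaw deg -4.4 twist x -0.4 tilt [-0.0014 -0.001 ] gap 42.6 t 48.6 F [ 0.8  0.9 -4.1]
```

Call:
{"method": "play_rows", "body": {
  "rows": [
    {"xyz": [5, 1, -0.7], "twist": [0, 0, 0], "gripper": 0},
    {"xyz": [5, 0, 0], "twist": [0, 0, 0], "gripper": 0},
    {"xyz": [5, 0, 0], "twist": [0, 0, 0], "gripper": 0},
    {"xyz": [5, 0, 0], "twist": [0, 0, 0], "gripper": 0},
    {"xyz": [5, 0, 0], "twist": [0, 0, 0], "gripper": 0}
  ]
}}

```text
t: 49.1
tcp_pos: [0.3992, 0.2447, 0.0868]
tcp_rot: [-2.615, 1.569, -2.692]
wrist_force: [0.1, 0.1, -3.6]
finger_gap: 0.0422
```

Call:
{"method": "play_rows", "body": {
  "rows": [
    {"xyz": [5, 0, 0], "twist": [0, 0, 0], "gripper": 0},
    {"xyz": [5, 0, 0], "twist": [0, 0, 0], "gripper": 0}
  ]
}}

```text
t: 49.3
tcp_pos: [0.3992, 0.2446, 0.0757]
tcp_rot: [-2.646, 1.569, -2.723]
wrist_force: [0.2, -0.1, -3.2]
finger_gap: 0.0423
```

Call:
{"method": "play_rows", "body": {
  "rows": [
    {"xyz": [2, 0, 0], "twist": [0, 0, 0], "gripper": 0},
    {"xyz": [1, 0, 0], "twist": [0, 0, 0], "gripper": 0}
  ]
}}

```text
t: 49.5
tcp_pos: [0.3989, 0.2449, 0.0724]
tcp_rot: [-2.604, 1.568, -2.681]
wrist_force: [-4.0, -0.9, 15.4]
finger_gap: 0.0422
```

The candle is seated. Releasing, rising and moving aside for the final check.

Call:
{"method": "play_rows", "body": {
  "rows": [
    {"xyz": [0, 0, 0], "twist": [0, 0, 0], "gripper": 100},
    {"xyz": [0, 0, 0], "twist": [0, 0, 0], "gripper": 100},
    {"xyz": [0, 0, 0], "twist": [0, 0, 0], "gripper": 100},
    {"xyz": [0, 0, 0], "twist": [0, 0, 0], "gripper": 100},
    {"xyz": [-10, 0, 0], "twist": [0, 0, 0], "gripper": 100},
    {"xyz": [-25, 0, 0], "twist": [0, 0, 0], "gripper": 100},
    {"xyz": [-40, 0, 0], "twist": [0, 0, 0], "gripper": 100},
    {"xyz": [-40, 0, 0], "twist": [0, 0, 0], "gripper": 100},
    {"xyz": [-20, -20, 5], "twist": [0, 0, 0], "gripper": 100},
    {"xyz": [0, -40, 10], "twist": [0, 0, 0], "gripper": 100},
    {"xyz": [0, -40, 10], "twist": [0, 0, 0], "gripper": 100},
    {"xyz": [0, -40, 10], "twist": [0, 0, 0], "gripper": 100},
    {"xyz": [0, -40, 10], "twist": [0, 0, 0], "gripper": 100},
    {"xyz": [0, -40, 10], "twist": [0, 0, 0], "gripper": 100},
    {"xyz": [0, 0, 0], "twist": [0, 0, 0], "gripper": 100}
  ]
}}

```text
t: 51.0
tcp_pos: [0.4412, 0.0178, 0.2219]
tcp_rot: [0.085, 1.561, 0.017]
wrist_force: [0.3, -0.3, 0.2]
finger_gap: 0.0854
```

Run:
```python
from h import *
ims=[]
for k in('scene','top'):
  c=snap(k)
  for q in('holder1','candle1','tin','vase','mug','remote'): print(k,q,[(np.round(q['at'],3).tolist(),round(q['conf'],2)) for q in bot.pinpoint(k,q) if q['conf']>.35])
  x=c['pixels'][160:280,340:500] if k=='scene' else c['pixels'][185:305,120:280]
  ims.append(cv2.resize(x[:,:,::-1],(780,585)[:2] if 0 else (400,300),interpolation=cv2.INTER_CUBIC))
cv2.imwrite('pics/end.png',np.hstack(ims))
s,R=st();print(s['tcp_pos'],s['t'])
```

```text
scene holder1 [([0.503, 0.379, 0.006], 0.82), ([0.399, 0.244, 0.007], 0.65), ([0.512, 0.25, 0.004], 0.5)]
scene candle1 [([0.505, 0.374, 0.014], 0.8), ([0.51, 0.252, 0.012], 0.71), ([0.397, 0.244, 0.017], 0.53)]
scene tin [([0.388, 0.369, 0.009], 0.55)]
scene vase [([0.423, -0.372, 0.007], 0.6)]
scene mug [([0.662, 0.105, 0.001], 0.77)]
scene remote [([0.585, -0.078, -0.0], 0.57)]
top holder1 [([0.508, 0.379, 0.005], 0.91), ([0.401, 0.244, 0.007], 0.65), ([0.511, 0.256, 0.007], 0.61)]
top candle1 [([0.501, 0.37, 0.008], 0.73), ([0.395, 0.243, 0.011], 0.69), ([0.518, 0.249, 0.011], 0.65)]
top tin [([0.386, 0.372, 0.008], 0.58)]
top vase [([0.425, -0.377, 0.01], 0.79)]
top mug [([0.665, 0.108, 0.002], 0.76)]
top remote [([0.582, -0.078, -0.001], 0.82)]
[0.44051541 0.02371467 0.22151191] 51.7
```

View pics/end.png

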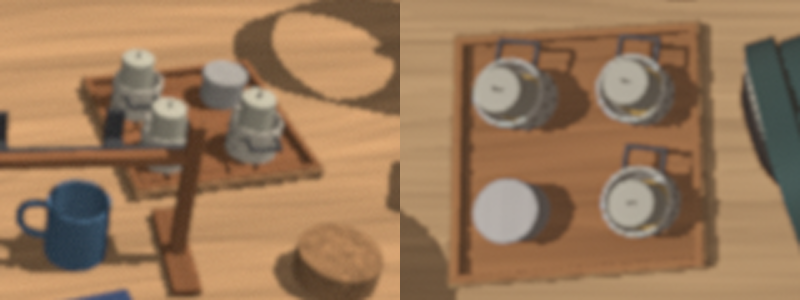

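Each of the three cups stands in the left tray with a candle inside: (512,90), (632,88) and (640,203) in the top crop. Handing in.

```bash
python3 -c "
from station import bot
print(bot.hand_in())"
```

```text
the job is handed in; nothing more can be done
None
```

The job is handed in: all three cups are off their hooks and standing upright on the left tray (the one with the tin), each with a candle seated in it. It took about 52 of the 210 s, and `hand_in` reported no verdict.

- **Unhooking:** each cup was raised about 58–60 mm before I drew it off. My first try at the left cup gripped it badly near the rim. The tool ended about 22 mm high and 12 mm off, so I opened, backed off and gripped again. The force readings around that try were small, but I did not see the peak during the descent.
- **Setting down:** the last cup met the tray at about 40 N on the wrist sensor, against roughly 10 N for the other two.
- **Candles:** one was knocked to about (0.515, 0.05) during the run, so I measured it again before gripping it. All three touched bottom at the expected height for a full fit. Three cups and three candles meant none was left over.
- **Last checks:** both cameras show three upright candles in three cups, about 70 mm or less from the tray's centre on each side. Candle and cup centres agree to about 5 mm in the scene camera. The top camera reads up to about 11 mm apart, close to the 12 mm limit. The loose fit allows about 5 mm at most, so I take the larger figure as detection error. The vase, tin, mug and remote all read within about 4 mm of their starting places, and the gripper ended open and clear.

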